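Hang the frame corner samples and lock the display board

ROBOT

A 6-joint arm with a two-finger parallel gripper is mounted at the origin on the work surface. World frame = base frame: x ahead of the robot, y to its left, z up, the work surface at z = 0. Lengths are in m, angles in rad, forces in N, time in s.
With the tool pointing down it reaches from about 0.325 to 0.875 m from the base axis. Payload 4.4 kg.
Tool frame: the origin (TCP) lies at the very end of the fingers, on their centre line; the grasp point (between the pads) lies 19 mm behind it; z points along the fingers, y is the line along which they close (so a half turn about z gives the same grasp; the last joint's range is limited). The gripper opens to 85 mm and grips with 20 to 120 N. Pads are 22 mm wide; open, the fingers measure 114 mm over their backs; the gripper's body (76 mm by 85 mm) begins 54 mm behind the grasp point. The pads swing forward as they close: fully open they stand 13 mm farther back than shut.
Start: joints at [1.131, 0.207, 1.542, -0, 1.393, -0.15], TCP at [0.164, 0.551, 0.231] pointing down, gripper open.
Joint ranges: [-2.73, 2.73], [-0.86, 2.22], [0.23, 2.46], [-1.11, 4.25], [0.08, 2.63], [-2.82, 2.82]. Speed limits (rad/s): [2.79, 2.79, 3.14, 3.14, 3.14, 3.14].

INTERFACE

Orientations are given as a unit quaternion [x, y, z, w].
In Python, from station import ctrl gives the robot as it stands.
- The arm moves only by the shell command python3 -m handwheel 'ROWS' [OPENING] [FORCE]. ROWS is JSON, a list of rows, each a list of 4 numbers: the shift along the tool's x, y, z each as a share of 0.2 m, from -1 to 1, then the turn about the tool's z as a share of 180 degrees, from -1 to 1. In form: [[dx, dy, dz, yaw], ...]. A call has exactly 8 rows; each row is the pose to reach, as a shift and turn from the pose commanded when the call began, along the tool's axes at that moment, turning the shorter way round; what a row does not reach only later rows make up. A row lasts 1/10 s, in which the tool goes at most 50 mm and 8.59 degrees, less where a joint would pass 70% of its speed; a pose out of reach is approached as far as the arm can. A call with a number of a shift or a turn outside -1 to 1 is refused whole. A call with a gripper value outside its range is refused whole. OPENING is the opening, from -1 (shut) to 1 (fully open), set as the call begins (- or left out, the last holds). The fingers move at their own pace and stop on an object; FORCE is the grip in N (left out, the last holds). Time passes only in rows, so rows that repeat a pose let the fingers close, or fill a call up. It gives the time, the measured TCP pose, the force, the opening and the grip force at its end, in the units of the state.
- ctrl.get_state(): the state, without advancing time (a new reading comes with each control period).
- ctrl.snapshot(name): name is "scene" or "top"; returns a dict with "color" (420x560x3 uint8, blue, green, red), "vfov" (degrees; the focal length in pixels is half the picture's height over the tangent of half this angle, whatever the lens; pixels are square), "cx", "cy" (the principal point, pixels), "view" (4x4, takes a point from world to camera coordinates). Camera axes: x right, y down, z forward; pixel columns grow to the right and rows downward; lengths in m; the calibration is good to about 2 mm. A picture is of the moment at which its call begins. There is no depth.
- ctrl.close_job(): hands the job in; it is judged then, once.
The state is a dict: "time_s": time; "joint_positions": joint angles; "qd": joint speeds; "effort": joint torques, N m; "tool_pos": TCP position; "tcp_rot": TCP orientation; "force": force on the tool from outside, world axes, zero at the start; "torque": the same for the moment, N m; "opening": finger opening in m; "finger_force": force on a finger pad.
Only numpy, scipy, OpenCV 4.12 (cv2) and the standard library are available. Lean on these libraries where they do the work, as an engineer would, in place of code of your own. Each camera call takes 0.05 s, during which the arm holds its last target. There are 200 camera calls.

TASK

Get the frame shop's sample board ready to be carried: push its hold-down bar all the way up the slope, hang every corner sample lying on the bench on a peg of its own by the hole in its corner (any peg), front side up, flat on the board and with the corner pointing straight up the slope. Then slide the bar all the way back down over the corners so that none can lift off, and lock it: take the lock pin from its wooden block and push it fully home into the yellow-rimmed hole of the bar. Leave the brush jar, the glue bottle and the tape measure where they stand.

Things in the scene. Friction and masses are not known exactly. Their poses are not given: they have to be found in the camera images.
- sample1: brown, brass trim corner sample: L of two legs at 90 deg, 18 mm thick, legs 28 mm wide, 66 mm long on the outer edge; 55-105 g; 14 mm hole through the corner, centre 14 mm from the outer edges. Origin: hole centre on the flat underside. x: out of the corner along the symmetry line; z: out of the decorated front; legs run along (-1,1) and (-1,-1) in x,y, ending 52 mm from the hole. May be absent
- sample2: black, silver trim corner sample: L of two legs at 90 deg, 18 mm thick, legs 28 mm wide, 66 mm long on the outer edge; 55-105 g; 14 mm hole through the corner, centre 14 mm from the outer edges. Origin: hole centre on the flat underside. x: out of the corner along the symmetry line; z: out of the decorated front; legs run along (-1,1) and (-1,-1) in x,y, ending 52 mm from the hole. May be absent
- sample3: white, wood trim corner sample: L of two legs at 90 deg, 18 mm thick, legs 28 mm wide, 66 mm long on the outer edge; 55-105 g; 14 mm hole through the corner, centre 14 mm from the outer edges. Origin: hole centre on the flat underside. x: out of the corner along the symmetry line; z: out of the decorated front; legs run along (-1,1) and (-1,-1) in x,y, ending 52 mm from the hole. May be absent
- sample4: blue, brass trim corner sample: L of two legs at 90 deg, 18 mm thick, legs 28 mm wide, 66 mm long on the outer edge; 55-105 g; 14 mm hole through the corner, centre 14 mm from the outer edges. Origin: hole centre on the flat underside. x: out of the corner along the symmetry line; z: out of the decorated front; legs run along (-1,1) and (-1,-1) in x,y, ending 52 mm from the hole. May be absent
- sample5: green, wood trim corner sample: L of two legs at 90 deg, 18 mm thick, legs 28 mm wide, 66 mm long on the outer edge; 55-105 g; 14 mm hole through the corner, centre 14 mm from the outer edges. Origin: hole centre on the flat underside. x: out of the corner along the symmetry line; z: out of the decorated front; legs run along (-1,1) and (-1,-1) in x,y, ending 52 mm from the hole. May be absent
- peg1 (a point): root of peg 1 of 5 (numbered from the board's +y end, 104 mm apart in one row): brass peg 8 mm in diameter that stands 26 mm square out of the sloped board. The point lies on the board's surface at the peg's axis; z points out along the peg, x straight up the slope, y along the row to the robot's left
- peg2 (a point): root of peg 2 of 5 (numbered from the board's +y end, 104 mm apart in one row): brass peg 8 mm in diameter that stands 26 mm square out of the sloped board. The point lies on the board's surface at the peg's axis; z points out along the peg, x straight up the slope, y along the row to the robot's left
- peg3 (a point): root of peg 3 of 5 (numbered from the board's +y end, 104 mm apart in one row): brass peg 8 mm in diameter that stands 26 mm square out of the sloped board. The point lies on the board's surface at the peg's axis; z points out along the peg, x straight up the slope, y along the row to the robot's left
- peg4 (a point): root of peg 4 of 5 (numbered from the board's +y end, 104 mm apart in one row): brass peg 8 mm in diameter that stands 26 mm square out of the sloped board. The point lies on the board's surface at the peg's axis; z points out along the peg, x straight up the slope, y along the row to the robot's left
- peg5 (a point): root of peg 5 of 5 (numbered from the board's +y end, 104 mm apart in one row): brass peg 8 mm in diameter that stands 26 mm square out of the sloped board. The point lies on the board's surface at the peg's axis; z points out along the peg, x straight up the slope, y along the row to the robot's left
- easel: fixed grey sample board, 530 mm wide, face sloping 30 deg, rising away from the robot. Origin: on the bench below the middle of the row of peg roots (52.5 mm up); x level, away from the robot; z up. Along the slope the face runs from 80 mm below to 125 mm above the peg row. At its side edges two guides 14 mm wide, 34 mm high over the face, carry the bar, from the peg row to 120 mm above
- bar (a joint): aluminium hold-down bar along the slope (m): 0 = fully down, lower edge 7 mm above the peg axes, over the points of hung samples (none can go on or off); 0.05 = fully up at its stop, pegs free. Starts at 0 to 0.015, friction about 3 N, stays where left. Bar 39 mm wide along the slope, underside 22 mm and top 30 mm over the board face, nearly as long as the board
- bar_grip (a point): top centre of the red grip block in the middle of the bar, in line with peg 3: 14 mm along the slope (x), 36 mm across (y), standing 26 mm out of the bar's top. Axes as for the pegs: x up the slope, z square out of the board. Moves with the bar
- pin: lock pin: steel shank 8 mm in diameter, 28 mm long, with a tapered foot; on it a yellow round head 22 mm in diameter, 24 mm high (top 52 mm from the foot). Origin: centre of the foot's end; z along the pin towards the head. Starts upright in the wooden block, head resting on it; 50 g
- holder_hole0 (a point): centre of the mouth of the 13 mm hole in the top of the pin's wooden block (50 x 50 x 30 mm, fixed on the bench): z up
- lock (a point): mouth of the lock hole, on the bar's top face 30 mm over the board's face; the point stays with the board, 34 mm up the slope from the peg row, midway between pegs 1 and 2; axes as the pegs. The 11 mm hole goes through the bar's 8 mm and a 22 mm steel block below it, in line only when the bar is fully down; the pin goes in along -z until its head rests on the bar
- brush_jar: bystander: blue jar with brushes, 84 mm in diameter, 95 mm high, 220 mm with the brushes; origin at the centre of its underside
- glue: bystander: white glue bottle with orange cap, 56 mm in diameter, 150 mm high; origin at the centre of its underside
- tape: bystander: black tape measure, 70 x 42 x 60 mm; origin at the centre of its underside
Not all that is in view belongs to the job. There is more than one size of the sample5; the one meant has the size given above. Of the things that look like the sample4, take the one that is nearest to the robot's base at the start.

How it is judged:
By the outcome, as a careful person would: the job done as asked, in the order asked, and still so for the second after the job is handed in, with the robot touching nothing.
Of sample1, sample2, sample3, sample4, sample5 only 3 to 5 are there at a start; the rules pass over those that are not, and their reading is None.
At some moment in a run one of sample1, sample2, sample3, sample4, sample5 may be knocked a few centimetres aside while the robot is not near it.
It also fails if it takes over 210 s, if anything falls off the work surface, if the arm or the gripper's body presses on something with over 40 N, if the wrist force passes 120 N, or if a joint passes its speed limit or range.

## Working session

There is one attempt and no reset: what is moved stays moved. The work goes in short steps, Python scripts to look and compute and a shell command to move; the robot and the scene stay as the last step left them, time stands still between calls to the robot, and variables do not carry over. Pictures are saved under pics/ and viewed, at most 14 in all, crops included, and the job is handed in when it is done.

```bash
ls; mkdir -p pics
python3 - <<'E'
from station import ctrl
import cv2
print(ctrl.get_state())
for n in("scene","top"):
    s=ctrl.snapshot(n); cv2.imwrite(f"pics/{n}0.png",s["color"]); print(n,s["vfov"],s["cx"],s["cy"],s["view"],s.keys())
E
```

```text
pics
{'time_s': 0.0, 'joint_positions': array([ 1.13050855e+00,  2.07432003e-01,  1.54297364e+00,  2.19051612e-05,
        1.39350637e+00, -1.50488439e-01]), 'qd': array([-4.60093879e-04,  8.10217163e-04, -1.65735033e-05,  9.36852513e-04,
        1.53012008e-03, -5.27881969e-04]), 'effort': array([-1.32711677e-03, -3.83025956e+01, -2.91604704e+01, -1.28820670e-04,
        1.02718154e-02, -1.16179945e-05]), 'tool_pos': array([0.16397951, 0.55032272, 0.23010962]), 'tcp_rot': array([ 1.44394980e-01,  9.89519451e-01, -1.10631357e-03, -3.47907017e-04]), 'force': array([-0.0313192 , -0.00909409,  0.3737893 ]), 'torque': array([ 0.01941546, -0.07812908,  0.03444921]), 'finger_force': 0.0, 'opening': 0.08556321918068424}
scene 52.20653073093914 275.7210985455976 203.38352931517147 [[-0.1842152   0.98271334 -0.01841876  0.09976125]
 [ 0.60900041  0.09941162 -0.78691539 -0.19546218]
 [-0.77148121 -0.15617881 -0.61678596  1.47124832]
 [ 0.          0.          0.          1.        ]] dict_keys(['color', 'vfov', 'cx', 'cy', 'view'])
top 55.15211835685477 278.7821338347533 212.08892681808302 [[-0.01971353 -0.9997781  -0.00742479  0.01949586]
 [-0.99826001  0.02009528 -0.05543589  0.45729167]
 [ 0.05557279  0.00631904 -0.99843464  1.16541939]
 [ 0.          0.          0.          1.        ]] dict_keys(['color', 'vfov', 'cx', 'cy', 'view'])
```

View pics/scene0.png

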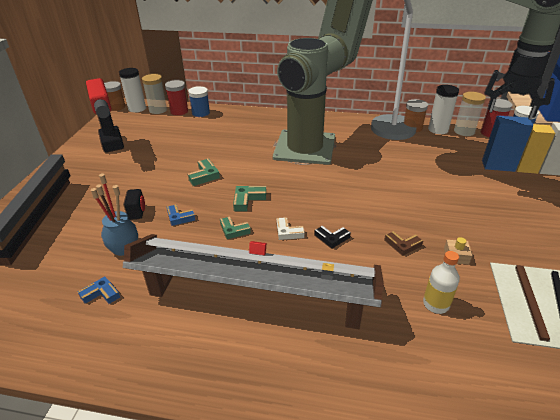

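View pics/top0.png

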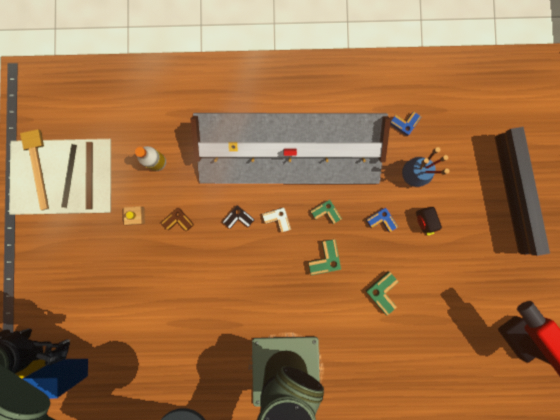

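```bash
cat > h.py <<'E'
import numpy as np, cv2
from station import ctrl
from scipy.spatial.transform import Rotation as R
def grab(n): return ctrl.snapshot(n)
def K(s):
    f=s["color"].shape[0]/2/np.tan(np.radians(s["vfov"])/2); return np.array([[f,0,s["cx"]],[0,f,s["cy"]],[0,0,1]])
def proj(s,P):
    P=np.atleast_2d(P); c=P@s["view"][:3,:3].T+s["view"][:3,3]; q=c@K(s).T; return q[:,:2]/q[:,2:]
def ray(s,uv):
    V=s["view"]; d=V[:3,:3].T@np.linalg.inv(K(s))@[uv[0],uv[1],1]; return -V[:3,:3].T@V[:3,3],d
def onz(s,uv,z):
    o,d=ray(s,uv); return o+d*(z-o[2])/d[2]
def tri(ss,uvs):
    A=np.zeros((3,3));b=np.zeros(3)
    for s,uv in zip(ss,uvs):
        o,d=ray(s,uv); d=d/np.linalg.norm(d); M=np.eye(3)-np.outer(d,d); A+=M;b+=M@o
    p=np.linalg.solve(A,b); return p,[np.linalg.norm(proj(s,p)[0]-uv) for s,uv in zip(ss,uvs)]
def crop(s,name,x0,y0,w,h,k):
    im=cv2.resize(s["color"][y0:y0+h,x0:x0+w],None,fx=k,fy=k,interpolation=cv2.INTER_CUBIC)
    for i in range(0,w,20): cv2.putText(im,str(x0+i),(i*k,10),0,.35,(0,255,255),1); cv2.line(im,(i*k,12),(i*k,18),(0,255,255),1)
    for j in range(0,h,20): cv2.putText(im,str(y0+j),(0,j*k+4),0,.35,(0,255,255),1); cv2.line(im,(24,j*k),(30,j*k),(0,255,255),1)
    cv2.imwrite("pics/"+name,im)
E
python3 - <<'E'
from h import *
t=grab("top"); s=grab("scene")
crop(t,"t1.png",110,105,200,140,4)
crop(t,"t2.png",265,105,180,140,4)
crop(s,"s1.png",120,170,200,120,4)
crop(s,"s2.png",270,195,200,120,4)
E
```

```text
(no output)
```

View pics/t1.png

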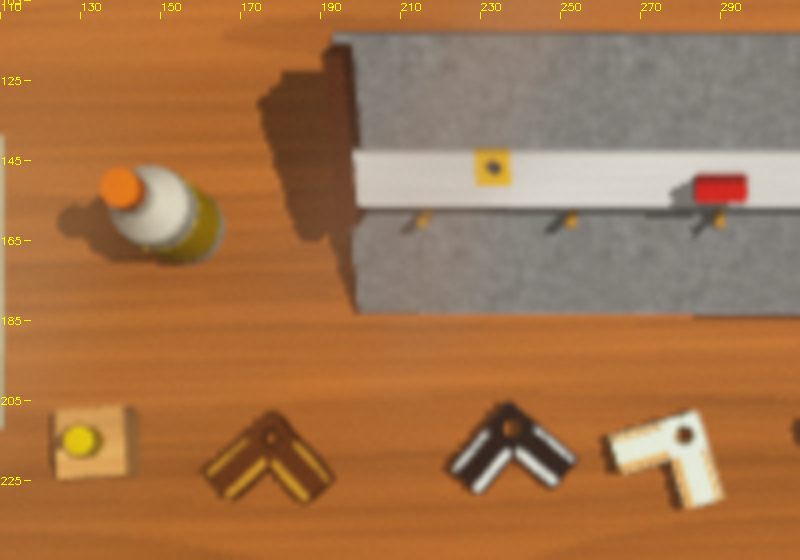

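View pics/t2.png

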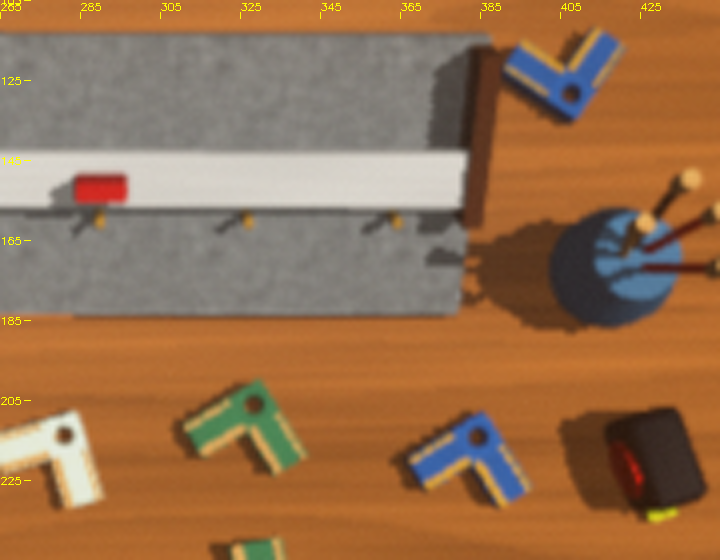

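View pics/s1.png

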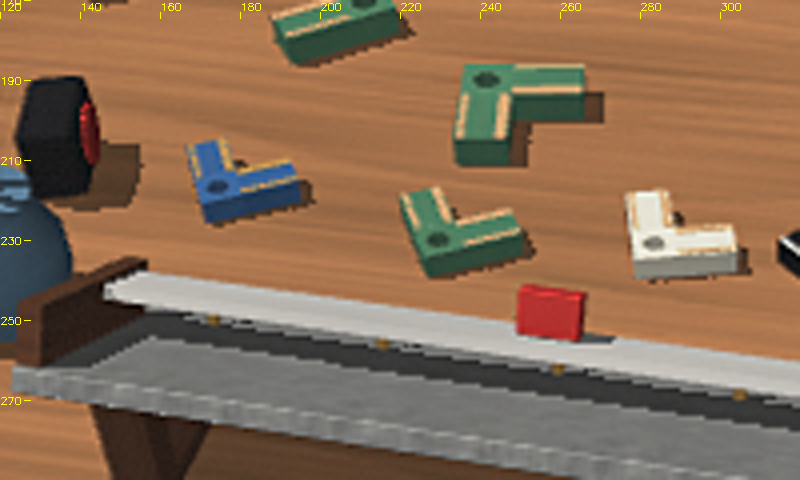

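View pics/s2.png

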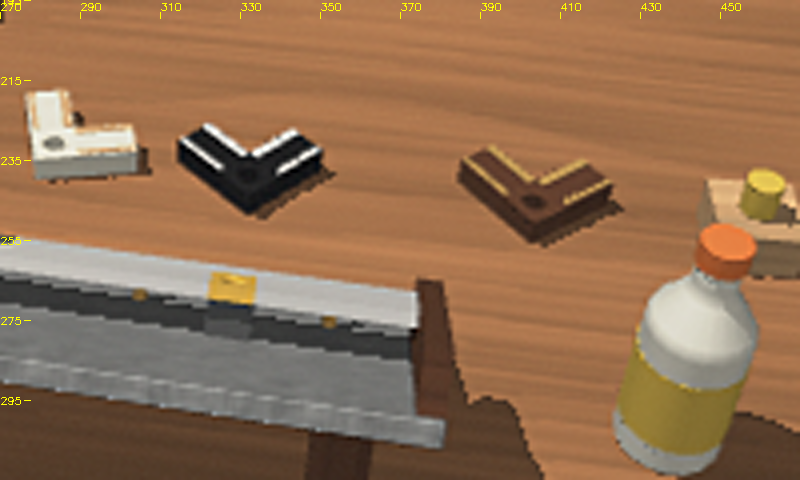

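```bash
cat > m.py <<'E'
from h import *
from scipy.optimize import least_squares
t=grab("top"); s=grab("scene")
print("cam centers",ray(t,(0,0))[0],ray(s,(0,0))[0])
tt=[(364.3,159.75),(327,159.75),(289.9,159.9),(252.8,159.5),(216,159.5)]
ts=[(173.5,250),(215.75,256.25),(259.5,262.5),(305,268.75),(352,275.5)]
P=[]
for a,b in zip(tt,ts):
    p,e=tri([t,s],[a,b]); P.append(p); print("tip",p.round(4),np.round(e,2))
P=np.array(P)
L=np.array([(0,0),(-66,0),(-66,-28),(-28,-28),(-28,-66),(0,-66)])/1000. # outer, legA outer,...
L=np.vstack([L+[.014,.014],[0,0]]); c=np.sqrt(.5)
L=np.stack([(L[:,0]+L[:,1])*c,(L[:,1]-L[:,0])*c],1) # x out of the corner
off1=(110,105);off2=(265,105)
D=dict(brown=(off1,[(272,411),(203,471),(228,500),(268,463),(308,503),(334,480),(270,437)],(403.5,245.25)),
black=(off1,[(508,403),(446,466),(476,493),(512,456),(557,488),(577,460),(511,427)],(332,238.25)),
white=(off1,[(697,411),(609,436),(619,473),(670,458),(684,508),(722,497),(685,435)],(283.5,230.75)),
green=(off2,[(262,381),(184,428),(200,457),(247,431),(280,473),(306,457),(254,404)],(229.5,229.75)),
blue=(off2,[(486,411),(409,457),(427,488),(475,463),(505,507),(531,490),(479,437)],(174.5,216.75)))
for n,(o,q,h) in D.items():
    uv=np.array(q)/4.+o
    p3,e=tri([t,s],[uv[6],h])
    W=np.array([onz(t,u,.018)[:2] for u in uv])
    def f(v):
        cc,ss=np.cos(v[2]),np.sin(v[2]); return ((L@np.array([[cc,ss],[-ss,cc]])*v[3]+v[:2])-W).ravel()
    r=least_squares(f,[*W[6],0,1]); v=r.x
    rms=np.sqrt((r.fun**2).mean())
    print(n,"xy",v[:2].round(4),"yaw deg",np.degrees(v[2]).round(1),"scale",v[3].round(3),"rms",rms.round(4),"tri hole",p3.round(4),np.round(e,1))
print("pin top",tri([t,s],[(129.75,215),(461.75,239.5)]))
print("grip top",tri([t,s],[(290,152),(258,242.3)]))
print("lock",tri([t,s],[(233.25,146.75),(328,267)]))
E
python3 m.py
```

```text
cam centers [0.39211471 0.0029378  1.18909022] [1.27245452 0.15117231 0.75547059]
tip [ 0.6004 -0.2362  0.0461] [0.5 0.6]
tip [ 0.6031 -0.1304  0.0454] [0.22 0.27]
tip [ 0.6052 -0.0248  0.0449] [0.05 0.07]
tip [0.6084 0.0809 0.0465] [0.27 0.34]
tip [0.6106 0.186  0.0462] [0.5  0.65]
brown xy [0.457  0.3057] yaw deg -3.9 scale 1.028 rms 0.0011 tri hole [0.4573 0.3073 0.0124] [0.2 0.2]
black xy [0.4607 0.1303] yaw deg 2.6 scale 1.016 rms 0.0015 tri hole [0.461  0.1306 0.0125] [0. 0.]
white xy [0.4528 0.0044] yaw deg -30.2 scale 1.003 rms 0.0005 tri hole [0.4525 0.0037 0.0119] [0.1 0.2]
green xy [ 0.4713 -0.135 ] yaw deg -14.6 scale 0.993 rms 0.0016 tri hole [ 0.4725 -0.1356  0.0126] [0. 0.]
blue xy [ 0.4449 -0.2985] yaw deg -15.6 scale 0.994 rms 0.0012 tri hole [ 0.4449 -0.2989  0.012 ] [0.2 0.2]
pin top (array([0.45579544, 0.43495226, 0.04983768]), [np.float64(0.28434234027553756), np.float64(0.344728083588753)])
grip top (array([ 0.61335696, -0.02359864,  0.11598126]), [np.float64(0.035225180210351585), np.float64(0.043689276660944756)])
lock (array([0.63662964, 0.13191271, 0.0905268 ]), [np.float64(0.08109936776054498), np.float64(0.10657616984762194)])
```

```bash
cat >> h.py <<'E'
def pose(st=None):
    st=st or ctrl.get_state(); y=R.from_quat(st["tcp_rot"]).apply([0,1,0]); ph=np.degrees(np.arctan2(y[1],y[0]))
    j=st["joint_positions"]; ph0=np.degrees(j[0]-j[5]); ph+=360*round((ph0-ph)/360); return np.array([*st["tool_pos"],ph])
def plan(wps,start=None):
    """wps: (x,y,z,phi) phi=world angle of closing axis (deg, mod 180) or None=keep; prints shares for each leg"""
    p=pose() if start is None else np.array(start,float)
    print("from",p.round(4))
    for w in wps:
        x,y,z=w[:3]; ph=p[3]
        if w[3] is not None:
            b=np.degrees(np.arctan2(y,x)); c=[w[3]+180*k for k in range(-3,4)]; c=[q for q in c if abs(b-q)<152]; ph=min(c,key=lambda q:abs(q-p[3]))
        a=np.radians(p[3]); Y=np.array([np.cos(a),np.sin(a),0]); Z=np.array([0,0,-1.]); X=np.cross(Y,Z)
        d=np.array([x,y,z])-p[:3]; yaw=-(ph-p[3])
        print("->",np.round([x,y,z,ph],4),"shares",[float(v) for v in np.round([X@d/.2,Y@d/.2,Z@d/.2,yaw/180],3)],"rows",round(max(np.linalg.norm(d)/.05,abs(yaw)/8.59),1))
        p=np.array([x,y,z,ph])
E
cat > easel.py <<'E'
from h import *
t=grab("top")
tt=[(216,159.5),(252.8,159.5),(289.9,159.8),(327,159.75),(364.3,159.75)] #peg1..5
T=np.array([onz(t,u,.075) for u in tt]); k=np.arange(5)
A=np.polyfit(k,T[:,0],1);B=np.polyfit(k,T[:,1],1); print(T.round(4).tolist(),"spacing",np.hypot(A[0],B[0]))
yw=np.arctan2(A[0],-B[0]) # x axis dir = (cos, sin) ; y dir=(-sin,cos)
yw=-np.arctan2(-A[0],-B[0]); ex=np.array([np.cos(yw),np.sin(yw),0]); ey=np.array([-np.sin(yw),np.cos(yw),0])
m=np.array([np.polyval(A,2),np.polyval(B,2),.075]); root=m+ex*.013; root[2]=.0525
print("yaw",np.degrees(yw),"peg3 root",root)
up=ex*np.cos(np.pi/6)+np.array([0,0,.5]); n=-ex*.5+np.array([0,0,np.cos(np.pi/6)])
lk=root+ey*.156+up*.034+n*.03
print("lock pred",lk,"px",proj(t,lk),"obs lock on z plane",onz(t,(233.25,146.75),.0955))
q=(onz(t,(233.25,146.75),.0955)-lk)@ex
print("bar q approx",q/np.cos(np.pi/6))
for s0 in (7,46): print("bar edge px at q=0",proj(t,root+up*s0/1000+n*.03))
for z in(.11,.114,.118): print("grip top",onz(t,(290,152),z))
E
python3 easel.py
```

```text
[[0.605, 0.1828, 0.075], [0.6029, 0.0797, 0.075], [0.5998, -0.024, 0.075], [0.5978, -0.1275, 0.075], [0.5956, -0.2315, 0.075]] spacing 0.10360780838661086
yaw -1.3262443943750635 peg3 root [ 0.61321202 -0.02440447  0.0525    ]
lock pred [0.63126367 0.13121941 0.09548076] px [[233.39187153 148.27247596]] obs lock on z plane [0.63549974 0.13155077 0.0955    ]
bar q approx 0.00488122330881825
bar edge px at q=0 [[290.00179383 157.74393384]]
bar edge px at q=0 [[290.1708261  144.14459275]]
grip top [ 0.6146101  -0.02383991  0.11      ]
grip top [ 0.61378535 -0.02374065  0.114     ]
grip top [ 0.6129606  -0.02364139  0.118     ]
```

```bash
python3 -c "
from h import *
plan([(.31,.38,.23,80),(.46,.18,.23,88.7),(.6195,-.0237,.2,88.7),(.6195,-.0237,.135,88.7),(.6195,-.0237,.103,88.7)])"
```

```text
from [ 0.1642  0.5509  0.231  73.3964]
-> [ 0.31  0.38  0.23 80.  ] shares [-0.943, -0.611, 0.005, -0.037] rows 4.5
-> [ 0.46  0.18  0.23 88.7 ] shares [-0.912, -0.855, 0.0, -0.048] rows 5.0
-> [ 6.195e-01 -2.370e-02  2.000e-01  8.870e+01] shares [-0.82, -1.0, 0.15, -0.0] rows 5.2
-> [ 6.195e-01 -2.370e-02  1.350e-01  8.870e+01] shares [0.0, 0.0, 0.325, -0.0] rows 1.3
-> [ 6.195e-01 -2.370e-02  1.030e-01  8.870e+01] shares [0.0, 0.0, 0.16, -0.0] rows 0.6
```

```bash
python3 -m handwheel '[[-0.24,-0.15,0,-0.01],[-0.48,-0.3,0,-0.02],[-0.72,-0.46,0,-0.03],[-0.943,-0.611,0.005,-0.037],[-0.943,-0.611,0.005,-0.037],[-0.943,-0.611,0.005,-0.037],[-0.943,-0.611,0.005,-0.037],[-0.943,-0.611,0.005,-0.037]]' 1 && python3 -m handwheel '[[-0.2,-0.2,0,-0.01],[-0.4,-0.4,0,-0.02],[-0.6,-0.6,0,-0.03],[-0.8,-0.75,0,-0.04],[-0.912,-0.855,0,-0.048],[-0.912,-0.855,0,-0.048],[-0.912,-0.855,0,-0.048],[-0.912,-0.855,0,-0.048]]' && python3 -m handwheel '[[-0.16,-0.2,0,0],[-0.32,-0.4,0,0],[-0.48,-0.6,0,0],[-0.64,-0.8,0,0],[-0.82,-1,0.15,0],[-0.82,-1,0.15,0],[-0.82,-1,0.15,0],[-0.82,-1,0.15,0]]'
python3 -c "
from h import *
plan([(.6195,-.0237,.135,88.7),(.6195,-.0237,.103,88.7)])
s=grab('scene');crop(s,'s3.png',150,100,200,150,4)"
```

```text
time_s: 1.15
tool_pos: [0.3096, 0.3807, 0.2303]
tcp_rot: [0.086, 0.996, 0.0, -0.0]
force: [0.2, 0.4, -0.4]
opening: 0.0855
finger_force: 0.0
time_s: 1.95
tool_pos: [0.4594, 0.1816, 0.23]
tcp_rot: [0.01, 1.0, 0.0, -0.0]
force: [-0.1, -0.3, -0.0]
opening: 0.0856
finger_force: 0.0
time_s: 2.75
tool_pos: [0.6188, -0.0211, 0.2]
tcp_rot: [0.01, 1.0, 0.001, -0.001]
force: [0.6, 0.2, -0.3]
opening: 0.0859
finger_force: 0.0
from [ 6.1880e-01 -2.1100e-02  2.0000e-01  8.8826e+01]
-> [ 6.195e-01 -2.370e-02  1.350e-01  8.870e+01] shares [-0.004, -0.013, 0.325, 0.001] rows 1.3
-> [ 6.195e-01 -2.370e-02  1.030e-01  8.870e+01] shares [0.0, 0.0, 0.16, -0.0] rows 0.6
```

View pics/s3.png

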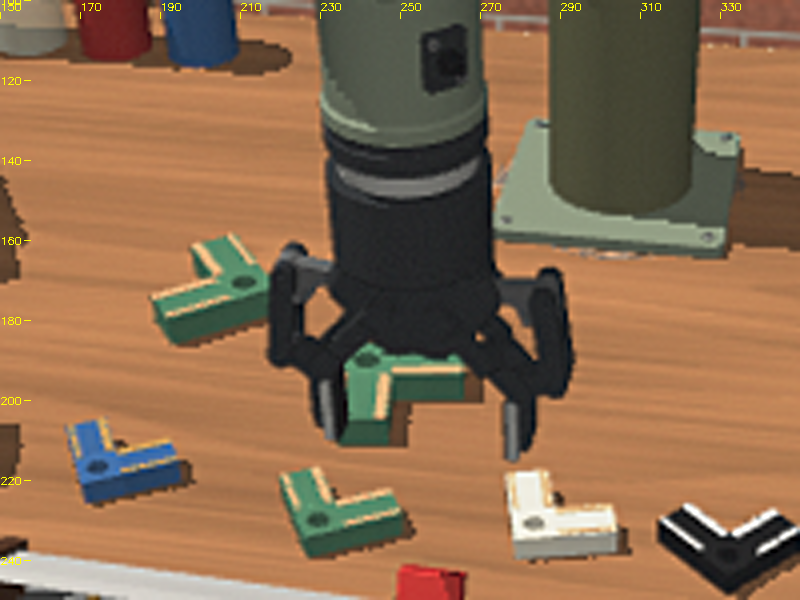

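```bash
python3 -m handwheel '[[0,-0.012,0.12,0],[-0.004,-0.013,0.25,0],[-0.004,-0.013,0.36,0],[-0.004,-0.013,0.42,0],[-0.004,-0.013,0.485,0],[-0.004,-0.013,0.485,0],[-0.004,-0.013,0.485,0],[-0.004,-0.013,0.485,0]]' 1 && python3 -m handwheel '[[0,0,0,0],[0,0,0,0],[0,0,0,0],[0,0,0,0],[0,0,0,0],[0,0,0,0],[0,0,0,0],[0,0,0,0]]' -1 40
python3 -c "
from h import *
s=grab('scene');print(proj(s,[.6188,-.0211,.213]))
p=pose();a=np.radians(-1.33);e=.056
plan([(p[0]+e*.866*np.cos(a),p[1]+e*.866*np.sin(a),p[2]+e*.5,None)])"
```

```text
time_s: 3.6
tool_pos: [0.6215, -0.0263, 0.1048]
tcp_rot: [0.011, 1.0, -0.0, 0.001]
force: [0.7, 0.3, 0.3]
opening: 0.0853
finger_force: 0.0
time_s: 4.4
tool_pos: [0.62, -0.0237, 0.104]
tcp_rot: [0.011, 1.0, 0.002, -0.001]
force: [-2.1, 6.7, 4.3]
opening: 0.0347
finger_force: 41.5
[[256.46885479 209.16407558]]
from [ 6.20000e-01 -2.37000e-02  1.04000e-01  8.86928e+01]
-> [ 6.68500e-01 -2.49000e-02  1.32000e-01  8.86928e+01] shares [-0.242, -0.0, -0.14, -0.0] rows 1.1
```

```bash
python3 -m handwheel '[[-0.03,0,-0.017,0],[-0.06,0,-0.035,0],[-0.09,0,-0.052,0],[-0.12,0,-0.069,0],[-0.15,0,-0.087,0],[-0.18,0,-0.104,0],[-0.195,0,-0.113,0],[-0.195,0,-0.113,0]]' && python3 -m handwheel '[[-0.003,0,-0.002,0],[-0.006,0,-0.004,0],[-0.009,0,-0.005,0],[-0.012,0,-0.007,0],[-0.015,0,-0.009,0],[-0.018,0,-0.011,0],[-0.02,0,-0.012,0],[-0.02,0,-0.012,0]]'
```

```text
time_s: 5.25
tool_pos: [0.6577, -0.0247, 0.1258]
tcp_rot: [0.011, 1.0, 0.002, -0.002]
force: [-4.7, 5.5, 4.1]
opening: 0.035
finger_force: 41.4
time_s: 6.05
tool_pos: [0.6582, -0.0247, 0.126]
tcp_rot: [0.011, 1.0, 0.002, -0.007]
force: [-10.1, 4.9, 2.0]
opening: 0.0343
finger_force: 41.2
```

```bash
cat >> h.py <<'E'
YW=-1.326
ROOT=np.array([.61321,-.02440,.0525]); EX=np.array([np.cos(np.radians(YW)),np.sin(np.radians(YW)),0]); EY=np.array([-EX[1],EX[0],0])
def peg(k): return ROOT+EY*.104*(3-k)
U=.030
def pick(x,y,psi,s,z=.004,u=U):
    a=np.radians(psi+s*135); return (x+u*np.cos(a),y+u*np.sin(a),z,psi+s*135+90)
def place(k,s,b,xh=-.0097,u=U,z0=.004):
    h=peg(k)+EX*xh; return pick(h[0],h[1],YW,s,.0525+b+z0,u)
def up(w,z): return (w[0],w[1],z,w[3])
E
python3 -m handwheel '[[0,0,0,0],[0,0,0,0],[0,0,0,0],[0,0,-0.1,0],[0,0,-0.2,0],[0,0,-0.4,0],[0,0,-0.5,0],[0,0,-0.5,0]]' 0.2
python3 -c "
from h import *
t=grab('top'); cv2.imwrite('pics/topB.png',t['color']); a=cv2.imread('pics/top0.png').astype(int)
d=np.abs(t['color'].astype(int)-a).sum(2)
for n,(u,v) in dict(brown=(177,219),black=(238,216),white=(278,219),green=(325,211),blue=(382,218),pin=(131,216)).items(): print(n,(d[v-17:v+17,u-20:u+20]>90).sum())
w=pick(.4449,-.2985,-15.6,1)
plan([(.55,-.12,.2,w[3]),up(w,.1),w])
"
```

```text
time_s: 6.85
tool_pos: [0.6667, -0.028, 0.2342]
tcp_rot: [0.012, 1.0, -0.001, 0.005]
force: [0.4, 0.1, -0.2]
opening: 0.0511
finger_force: 0.0
brown 599
black 683
white 1290
green 149
blue 0
pin 201
from [ 6.651e-01 -2.770e-02  2.312e-01  8.868e+01]
-> [ 0.55 -0.12  0.2  29.4 ] shares [0.565, -0.475, 0.156, 0.329] rows 6.9
-> [ 0.4302 -0.2724  0.1    29.4   ] shares [-0.37, -0.896, 0.5, -0.0] rows 4.4
-> [ 4.302e-01 -2.724e-01  4.000e-03  2.940e+01] shares [0.0, 0.0, 0.48, -0.0] rows 1.9
```

```bash
python3 -m handwheel '[[0.1,-0.08,0.02,0.045],[0.18,-0.15,0.05,0.09],[0.26,-0.22,0.08,0.135],[0.34,-0.29,0.1,0.18],[0.42,-0.36,0.12,0.23],[0.5,-0.42,0.14,0.28],[0.565,-0.475,0.156,0.329],[0.565,-0.475,0.156,0.329]]' 0.2 && python3 -m handwheel '[[-0.08,-0.18,0.1,0],[-0.16,-0.36,0.2,0],[-0.24,-0.54,0.3,0],[-0.31,-0.72,0.4,0],[-0.37,-0.896,0.5,0],[-0.37,-0.896,0.5,0],[-0.37,-0.896,0.5,0],[-0.37,-0.896,0.5,0]]'
python3 -c "
from h import *
w=pick(.4449,-.2985,-15.6,1)
plan([w])
t=grab('top');crop(t,'t3.png',340,180,100,75,6)
print(proj(t,[.4302,-.2724,.018]))"
```

```text
time_s: 7.7
tool_pos: [0.5454, -0.1201, 0.1944]
tcp_rot: [0.505, 0.863, -0.001, -0.003]
force: [-0.4, 0.4, -0.0]
opening: 0.051
finger_force: 0.0
time_s: 8.5
tool_pos: [0.4298, -0.2718, 0.0974]
tcp_rot: [0.503, 0.864, 0.0, 0.0]
force: [0.2, 0.1, -0.6]
opening: 0.0509
finger_force: 0.0
from [ 0.4298 -0.2718  0.0974 29.5719]
-> [ 4.302e-01 -2.724e-01  4.000e-03  2.940e+01] shares [-0.003, 0.0, 0.467, 0.001] rows 1.9
[[376.14916493 219.43505902]]
```

View pics/t3.png

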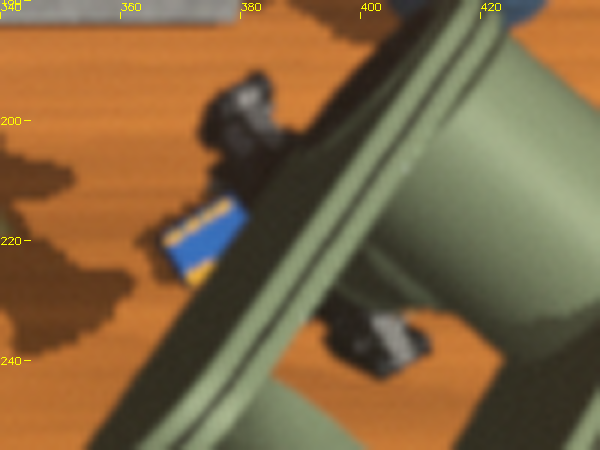

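```bash
python3 -m handwheel '[[-0.003,0,0.1,0.001],[-0.003,0,0.2,0.001],[-0.003,0,0.3,0.001],[-0.003,0,0.38,0.001],[-0.003,0,0.44,0.001],[-0.003,0,0.467,0.001],[-0.003,0,0.467,0.001],[-0.003,0,0.467,0.001]]' 0.2 && python3 -m handwheel '[[0,0,0,0],[0,0,0,0],[0,0,0,0],[0,0,0,0],[0,0,0,0],[0,0,0,0],[0,0,0,0],[0,0,0,0]]' -1 35
python3 -c "
from h import *
p=pose(); print(p)
w=place(5,1,.014)
plan([(p[0],p[1],.14,None),(.5,-.24,.15,w[3]),up(w,.15),up(w,.09),up(w,.078),w])"
```

```text
time_s: 9.35
tool_pos: [0.4298, -0.273, 0.0044]
tcp_rot: [0.505, 0.863, -0.0, 0.001]
force: [-0.4, -0.8, 1.0]
opening: 0.0512
finger_force: 0.0
time_s: 10.15
tool_pos: [0.4299, -0.2735, 0.0048]
tcp_rot: [0.505, 0.863, -0.0, 0.001]
force: [0.9, 0.3, 6.3]
opening: 0.027
finger_force: 35.4
[ 4.29940059e-01 -2.73501650e-01  4.82069219e-03  2.92839762e+01]
from [ 4.2990e-01 -2.7350e-01  4.8000e-03  2.9284e+01]
-> [ 0.4299 -0.2735  0.14   29.284 ] shares [0.0, 0.0, -0.676, -0.0] rows 2.7
-> [ 0.5   -0.24   0.15  43.674] shares [-0.025, 0.387, -0.05, -0.08] rows 1.7
-> [ 0.578  -0.2104  0.15   43.674 ] shares [-0.162, 0.384, 0.0, -0.0] rows 1.7
-> [ 0.578  -0.2104  0.09   43.674 ] shares [0.0, 0.0, 0.3, -0.0] rows 1.2
-> [ 0.578  -0.2104  0.078  43.674 ] shares [0.0, 0.0, 0.06, -0.0] rows 0.2
-> [ 0.578  -0.2104  0.0705 43.674 ] shares [0.0, 0.0, 0.037, -0.0] rows 0.1
```

```bash
python3 -m handwheel '[[0,0,-0.1,0],[0,0,-0.25,0],[0,0,-0.4,0],[0,0,-0.55,0],[0,0,-0.676,0],[0,0,-0.676,0],[0,0,-0.676,0],[0,0,-0.676,0]]' && python3 -m handwheel '[[-0.01,0.1,0,-0.02],[-0.02,0.2,0,-0.04],[-0.02,0.3,-0.03,-0.06],[-0.025,0.387,-0.05,-0.08],[-0.025,0.387,-0.05,-0.08],[-0.025,0.387,-0.05,-0.08],[-0.025,0.387,-0.05,-0.08],[-0.025,0.387,-0.05,-0.08]]' && python3 -m handwheel '[[-0.04,0.1,0,0],[-0.08,0.19,0,0],[-0.12,0.28,0,0],[-0.162,0.384,0,0],[-0.162,0.384,0.1,0],[-0.162,0.384,0.2,0],[-0.162,0.384,0.3,0],[-0.162,0.384,0.3,0]]'
python3 -c "
from h import *
w=place(5,1,.014,z0=.0048)
plan([w])
t=grab('top');s=grab('scene');a=t['color'][120:240,300:420];b=s['color'][200:320,130:250]
im=np.hstack([cv2.resize(q,None,fx=3.3,fy=3.3,interpolation=cv2.INTER_CUBIC) for q in (a,b)]);cv2.imwrite('pics/p5.png',im)"
```

```text
time_s: 10.95
tool_pos: [0.4277, -0.2716, 0.1369]
tcp_rot: [0.505, 0.863, 0.0, -0.002]
force: [-0.2, 1.1, -1.5]
opening: 0.0271
finger_force: 34.6
time_s: 11.75
tool_pos: [0.4978, -0.2393, 0.148]
tcp_rot: [0.394, 0.919, 0.0, -0.001]
force: [-0.5, -0.6, -1.7]
opening: 0.0273
finger_force: 34.7
time_s: 12.55
tool_pos: [0.5735, -0.2085, 0.0851]
tcp_rot: [0.394, 0.919, 0.0, -0.004]
force: [-0.8, 0.7, -0.6]
opening: 0.0273
finger_force: 34.7
from [ 0.5735 -0.2085  0.0851 43.6409]
-> [ 0.578  -0.2104  0.0713 43.674 ] shares [-0.022, 0.009, 0.069, -0.0] rows 0.3
```

View pics/p5.png

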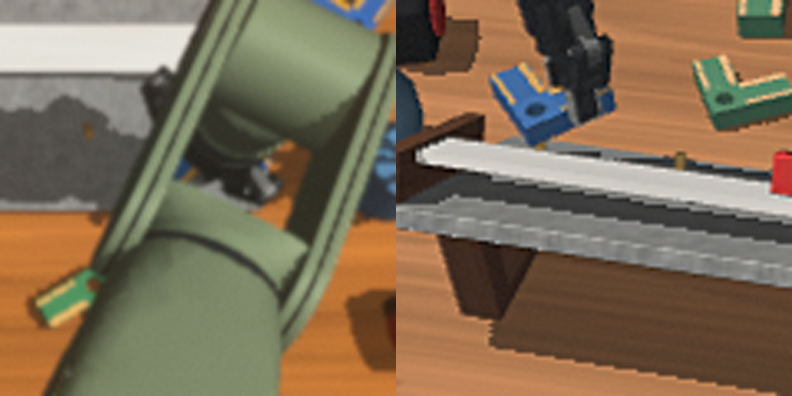

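```bash
python3 -c "
from h import *
s=grab('scene');p=pose()
a=np.radians(YW+135); h=p[:3]-.03*np.array([np.cos(a),np.sin(a),0]); h[2]+=.0132
n=-.5*EX+np.array([0,0,.866])
print('hole pred',h,proj(s,h),'dx',proj(s,h+[.003,0,0]),'dz',proj(s,h+[0,0,.003]),'tip4',proj(s,peg(4)+n*.026),'tip5',proj(s,peg(5)+n*.026))
"
```

```text
hole pred [ 0.59782008 -0.23187211  0.10292461] [[170.99868141 231.54203917]] dx [[170.50989058 232.40717238]] dz [[170.77699522 230.56365764]] tip4 [[215.77218622 245.57315317]] tip5 [[173.33446763 239.76243097]]
```

```bash
python3 -m handwheel '[[-0.022,0.009,0.01,0],[-0.022,0.008,0.02,0],[-0.022,0.006,0.03,0],[-0.022,0.006,0.035,0],[-0.022,0.006,0.04,0],[-0.022,0.006,0.045,0],[-0.022,0.006,0.045,0],[-0.022,0.006,0.045,0]]' && python3 -m handwheel '[[0,0,0.005,0],[0,0,0.01,0],[0,0,0.015,0],[0,0,0.02,0],[0,0,0.024,0],[0,0,0.024,0],[0,0,0.024,0],[0,0,0.024,0]]'
```

```text
time_s: 13.5
tool_pos: [0.5808, -0.2119, 0.0801]
tcp_rot: [0.393, 0.919, -0.0, 0.0]
force: [-0.0, 0.3, 1.1]
opening: 0.0271
finger_force: 34.8
time_s: 14.3
tool_pos: [0.5805, -0.2116, 0.078]
tcp_rot: [0.393, 0.92, -0.0, -0.0]
force: [-7.9, 5.1, 15.5]
opening: 0.0272
finger_force: 35.2
```

```bash
python3 -m handwheel '[[0,0,-0.02,0],[0,0,-0.03,0],[0,0,-0.03,0],[0.01,0,-0.03,0],[0.013,-0.006,-0.03,0],[0.013,-0.006,-0.03,0],[0.013,-0.006,-0.03,0],[0.013,-0.006,-0.03,0]]' 
python3 -c "
from h import *
w=place(5,1,.014,z0=.0048); plan([w])"
```

```text
time_s: 15.1
tool_pos: [0.578, -0.2109, 0.0809]
tcp_rot: [0.393, 0.919, 0.0, -0.0]
force: [-0.2, 0.6, -0.9]
opening: 0.0269
finger_force: 34.5
from [ 0.578  -0.2109  0.0809 43.6898]
-> [ 0.578  -0.2104  0.0713 43.674 ] shares [0.002, 0.001, 0.048, 0.0] rows 0.2
```

```bash
python3 -m handwheel '[[0.002,0.001,0.008,0],[0.002,0.001,0.015,0],[0.002,0.001,0.02,0],[0.002,0.001,0.025,0],[0.002,0.001,0.03,0],[0.002,0.001,0.035,0],[0.002,0.001,0.035,0],[0.002,0.001,0.035,0]]'
```

```text
time_s: 15.9
tool_pos: [0.5778, -0.2104, 0.074]
tcp_rot: [0.393, 0.919, -0.0, -0.0]
force: [-0.6, -0.4, -1.9]
opening: 0.027
finger_force: 34.5
```

```bash
python3 -m handwheel '[[0,0,0.003,0],[0,0,0.006,0],[0,0,0.009,0],[0,0,0.012,0],[0,0,0.015,0],[0,0,0.018,0],[0,0,0.018,0],[0,0,0.018,0]]'
```

```text
time_s: 16.7
tool_pos: [0.5779, -0.2104, 0.0704]
tcp_rot: [0.393, 0.919, -0.0, -0.0]
force: [-1.6, -0.0, -1.0]
opening: 0.0272
finger_force: 34.5
```

```bash
python3 -m handwheel '[[0,0,0,0],[0,0,0,0],[0,0,0,0],[0,0,0,0],[0,0,-0.02,0],[0,0,-0.1,0],[0,0,-0.25,0],[0,0,-0.4,0]]' 0.03 && python3 -m handwheel '[[0.2,0,0,0],[0.4,0,0,0],[0.6,0,0,0],[0.6,0,0,0],[0.6,0,0,0],[0.6,0,0,0],[0.6,0,0,0],[0.6,0,0,0]]'
python3 -c "
from h import *
t=grab('top');s=grab('scene');a=t['color'][110:240,250:430];b=s['color'][200:330,130:310]
im=np.hstack([cv2.resize(q,None,fx=2.2,fy=2.2*2,interpolation=cv2.INTER_CUBIC) for q in (a,b)]);cv2.imwrite('pics/p5b.png',im)"
```

```text
time_s: 17.5
tool_pos: [0.5778, -0.2104, 0.1521]
tcp_rot: [0.393, 0.919, 0.0, -0.0]
force: [0.8, -0.4, -0.3]
opening: 0.0441
finger_force: 0.0
time_s: 18.3
tool_pos: [0.496, -0.1246, 0.1508]
tcp_rot: [0.394, 0.919, -0.0, 0.0]
force: [-0.1, 0.0, 0.6]
opening: 0.0442
finger_force: 0.0
```

View pics/p5b.png

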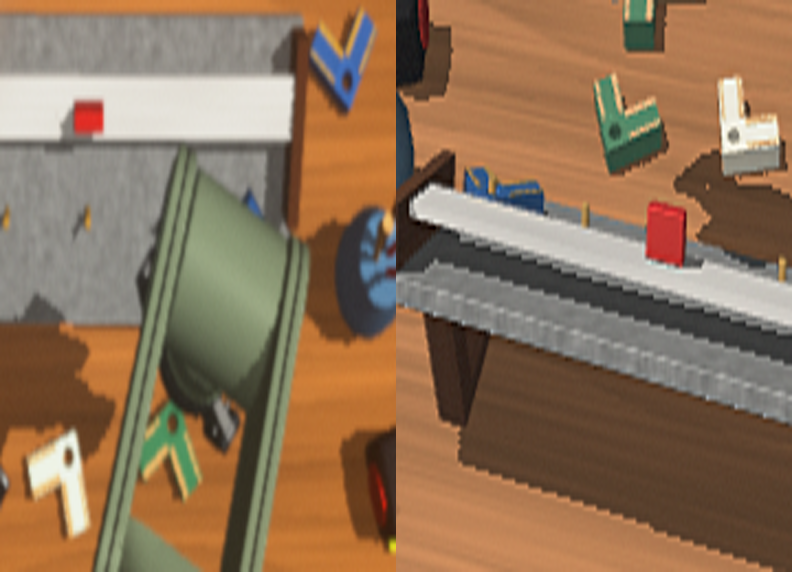

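```bash
python3 -c "
from h import *
w=pick(.4718,-.1352,-14.6,1)
plan([up(w,.08),w])"
```

```text
from [ 0.4955 -0.1243  0.1505 43.6605]
-> [ 0.4566 -0.1093  0.08   30.4   ] shares [0.188, -0.089, 0.352, 0.074] rows 1.6
-> [ 4.566e-01 -1.093e-01  4.000e-03  3.040e+01] shares [0.0, 0.0, 0.38, -0.0] rows 1.5
```

```bash
python3 -m handwheel '[[0.06,-0.03,0.1,0.02],[0.12,-0.06,0.2,0.04],[0.188,-0.089,0.3,0.074],[0.188,-0.089,0.352,0.074],[0.188,-0.089,0.352,0.074],[0.188,-0.089,0.352,0.074],[0.188,-0.089,0.352,0.074],[0.188,-0.089,0.352,0.074]]' 0.2 && python3 -m handwheel '[[0,0,0.08,0],[0,0,0.16,0],[0,0,0.24,0],[0,0,0.32,0],[0,0,0.38,0],[0,0,0.38,0],[0,0,0.38,0],[0,0,0.38,0]]' && python3 -m handwheel '[[0,0,0,0],[0,0,0,0],[0,0,0,0],[0,0,0,0],[0,0,0,0],[0,0,0,0],[0,0,0,0],[0,0,0,0]]' -1 35
python3 -c "
from h import *
p=pose(); z0=p[2]
w=place(4,1,.0135,z0=z0)
plan([(p[0],p[1],.12,None),up(w,.12),up(w,.086)])"
```

```text
time_s: 19.2
tool_pos: [0.4576, -0.1095, 0.0812]
tcp_rot: [0.497, 0.868, 0.0, 0.001]
force: [-0.9, 0.4, 0.6]
opening: 0.0516
finger_force: 0.0
time_s: 20.0
tool_pos: [0.4571, -0.1092, 0.005]
tcp_rot: [0.497, 0.868, 0.0, 0.001]
force: [0.5, -0.9, 0.7]
opening: 0.0511
finger_force: 0.0
time_s: 20.8
tool_pos: [0.4572, -0.1092, 0.005]
tcp_rot: [0.497, 0.868, 0.0, 0.001]
force: [-0.2, 0.2, 6.2]
opening: 0.027
finger_force: 36.2
from [ 4.57200e-01 -1.09200e-01  5.00000e-03  3.03759e+01]
-> [ 0.4572 -0.1092  0.12   30.3759] shares [0.0, 0.0, -0.575, -0.0] rows 2.3
-> [ 0.5804 -0.1064  0.12   43.674 ] shares [-0.3, 0.538, 0.0, -0.074] rows 2.5
-> [ 0.5804 -0.1064  0.086  43.674 ] shares [0.0, 0.0, 0.17, -0.0] rows 0.7
```

```bash
python3 -m handwheel '[[0,0,-0.1,0],[0,0,-0.2,0],[0,0,-0.35,0],[0,0,-0.5,0],[0,0,-0.575,0],[0,0,-0.575,0],[0,0,-0.575,0],[0,0,-0.575,0]]' && python3 -m handwheel '[[-0.06,0.1,0,-0.01],[-0.12,0.2,0,-0.03],[-0.18,0.3,0,-0.05],[-0.24,0.42,0,-0.06],[-0.3,0.538,0,-0.074],[-0.3,0.538,0,-0.074],[-0.3,0.538,0,-0.074],[-0.3,0.538,0,-0.074]]' && python3 -m handwheel '[[0,0,0.05,0],[0,0,0.1,0],[0,0,0.14,0],[0,0,0.16,0],[0,0,0.16,0],[0,0,0.16,0],[0,0,0.16,0],[0,0,0.16,0]]'
python3 -c "
from h import *
w=place(4,1,.0135,z0=.005)
plan([w])"
```

```text
time_s: 21.6
tool_pos: [0.4548, -0.1082, 0.1174]
tcp_rot: [0.497, 0.868, -0.0, -0.002]
force: [-0.0, 0.3, -1.8]
opening: 0.0272
finger_force: 35.4
time_s: 22.4
tool_pos: [0.5776, -0.1058, 0.1175]
tcp_rot: [0.393, 0.919, -0.0, -0.002]
force: [0.1, 0.4, 0.0]
opening: 0.0271
finger_force: 35.4
time_s: 23.2
tool_pos: [0.5798, -0.1063, 0.0876]
tcp_rot: [0.393, 0.919, 0.0, 0.001]
force: [-0.8, -0.0, -0.9]
opening: 0.0273
finger_force: 35.4
from [ 0.5798 -0.1063  0.0876 43.696 ]
-> [ 0.5804 -0.1064  0.071  43.674 ] shares [-0.003, 0.001, 0.083, 0.0] rows 0.3
```

```bash
python3 -m handwheel '[[-0.003,0.001,0.01,0],[-0.003,0.001,0.02,0],[-0.003,0.001,0.03,0],[-0.003,0.001,0.04,0],[-0.003,0.001,0.05,0],[-0.003,0.001,0.055,0],[-0.003,0.001,0.055,0],[-0.003,0.001,0.055,0]]' && python3 -m handwheel '[[0,0,0.004,0],[0,0,0.008,0],[0,0,0.012,0],[0,0,0.016,0],[0,0,0.02,0],[0,0,0.024,0],[0,0,0.028,0],[0,0,0.028,0]]'
```

```text
time_s: 24.0
tool_pos: [0.58, -0.1063, 0.0777]
tcp_rot: [0.393, 0.919, -0.0, -0.0]
force: [-4.4, 1.5, 9.2]
opening: 0.0269
finger_force: 36.5
time_s: 24.8
tool_pos: [0.5792, -0.1062, 0.0699]
tcp_rot: [0.393, 0.919, -0.0, -0.001]
force: [-3.6, 0.3, 0.6]
opening: 0.0268
finger_force: 35.5
```

```bash
python3 -m handwheel '[[0,0,0,0],[0,0,0,0],[0,0,0,0],[0,0,0,0],[0,0,-0.02,0],[0,0,-0.1,0],[0,0,-0.25,0],[0,0,-0.25,0]]' 0.03 && python3 -m handwheel '[[0.1,0,0,0],[0.2,0,0,0],[0.35,0.1,0,0],[0.5,0.2,0,0],[0.6,0.3,0,0],[0.6,0.3,0,0],[0.6,0.3,0,0],[0.6,0.3,0,0]]'
python3 -c "
from h import *
w=pick(.4527,.0041,-30.2,1)
plan([up(w,.08),w])"
```

```text
time_s: 25.6
tool_pos: [0.584, -0.1077, 0.1266]
tcp_rot: [0.393, 0.919, 0.0, 0.006]
force: [1.0, -0.5, 0.8]
opening: 0.044
finger_force: 0.0
time_s: 26.4
tool_pos: [0.5408, 0.021, 0.1209]
tcp_rot: [0.393, 0.919, -0.0, 0.0]
force: [0.8, -1.1, -1.1]
opening: 0.0441
finger_force: 0.0
from [5.40800e-01 2.10000e-02 1.20900e-01 4.36662e+01]
-> [ 0.445   0.0331  0.08   14.8   ] shares [0.374, -0.305, 0.204, 0.16] rows 3.4
-> [4.45e-01 3.31e-02 4.00e-03 1.48e+01] shares [0.0, 0.0, 0.38, -0.0] rows 1.5
```

```bash
cat > chk.py <<'E'
from h import *
for n,c in (("scene",dict(white=(288,228,16),black=(333,235,18),brown=(403,242,19),pin=(461,248,14))),("top",dict(white=(278,219,18),black=(238,216,18),brown=(177,219,18),pin=(131,216,12)))):
    a=cv2.imread(f"pics/{n}0.png").astype(int); d=np.abs(grab(n)["color"].astype(int)-a).sum(2)
    print(n,{k:int((d[v-r:v+r,u-r:u+r]>90).sum()) for k,(u,v,r) in c.items()})
E
python3 chk.py; python3 -m handwheel '[[0.1,-0.08,0.05,0.04],[0.2,-0.16,0.1,0.08],[0.28,-0.24,0.15,0.12],[0.374,-0.305,0.204,0.16],[0.374,-0.305,0.204,0.16],[0.374,-0.305,0.204,0.16],[0.374,-0.305,0.204,0.16],[0.374,-0.305,0.204,0.16]]' 0.2; python3 chk.py
```

```text
scene {'white': 250, 'black': 10, 'brown': 823, 'pin': 4}
top {'white': 860, 'black': 724, 'brown': 855, 'pin': 0}
time_s: 27.3
tool_pos: [0.4468, 0.0332, 0.0808]
tcp_rot: [0.609, 0.793, 0.001, 0.001]
force: [0.3, 0.7, 0.1]
opening: 0.0512
finger_force: 0.0
scene {'white': 47, 'black': 403, 'brown': 897, 'pin': 0}
top {'white': 1018, 'black': 973, 'brown': 711, 'pin': 0}
```

```bash
python3 -m handwheel '[[0.005,0,0.08,0],[0.009,0,0.16,0],[0.009,0,0.24,0],[0.009,0,0.32,0],[0.009,0,0.38,0],[0.009,0,0.38,0],[0.009,0,0.38,0],[0.009,0,0.38,0]]' && python3 -m handwheel '[[0,0,0,0],[0,0,0,0],[0,0,0,0],[0,0,0,0],[0,0,0,0],[0,0,0,0],[0,0,0,0],[0,0,0,0]]' -1 35
python3 -c "
from h import *
p=pose(); z0=p[2]
w=place(3,1,.0135,z0=z0,xh=-.0107)
plan([(p[0],p[1],.12,None),up(w,.12),up(w,.086)])"
```

```text
time_s: 28.2
tool_pos: [0.4451, 0.0354, 0.0044]
tcp_rot: [0.609, 0.793, 0.0, 0.001]
force: [-0.5, -0.4, -0.1]
opening: 0.0512
finger_force: 0.0
time_s: 29.0
tool_pos: [0.4453, 0.0354, 0.0046]
tcp_rot: [0.609, 0.793, 0.001, 0.001]
force: [-0.6, 0.3, 6.5]
opening: 0.0271
finger_force: 36.0
from [4.45300e-01 3.54000e-02 4.60000e-03 1.48978e+01]
-> [ 0.4453  0.0354  0.12   14.8978] shares [0.0, 0.0, -0.577, -0.0] rows 2.3
-> [ 5.8180e-01 -2.5000e-03  1.2000e-01  4.3674e+01] shares [-0.358, 0.611, 0.0, -0.16] rows 3.3
-> [ 5.8180e-01 -2.5000e-03  8.6000e-02  4.3674e+01] shares [0.0, 0.0, 0.17, -0.0] rows 0.7
```

```bash
python3 -c "
from h import *
p=pose(); z0=p[2]
w=place(3,1,.0135,z0=z0,xh=-.0107,u=.0321)
plan([(p[0],p[1],.12,None),up(w,.12),up(w,.086)])"
python3 -m handwheel '[[0,0,-0.1,0],[0,0,-0.2,0],[0,0,-0.35,0],[0,0,-0.5,0],[0,0,-0.577,0],[0,0,-0.577,0],[0,0,-0.577,0],[0,0,-0.577,0]]' && python3 -m handwheel '[[-0.07,0.12,0,-0.03],[-0.14,0.24,0,-0.06],[-0.21,0.36,0,-0.09],[-0.28,0.48,0,-0.12],[-0.358,0.611,0,-0.16],[-0.358,0.611,0,-0.16],[-0.358,0.611,0,-0.16],[-0.358,0.611,0,-0.16]]' && python3 -m handwheel '[[0,0,0.05,0],[0,0,0.1,0],[0,0,0.14,0],[0,0,0.16,0],[0,0,0.16,0],[0,0,0.16,0],[0,0,0.16,0],[0,0,0.16,0]]'
python3 -c "
from h import *
w=place(3,1,.0135,z0=.0046,xh=-.0107,u=.0321)
plan([w])"
```

```text
from [4.45300e-01 3.54000e-02 4.60000e-03 1.48978e+01]
-> [ 0.4453  0.0354  0.12   14.8978] shares [0.0, 0.0, -0.577, -0.0] rows 2.3
-> [ 5.8030e-01 -9.0000e-04  1.2000e-01  4.3674e+01] shares [-0.349, 0.606, 0.0, -0.16] rows 3.3
-> [ 5.8030e-01 -9.0000e-04  8.6000e-02  4.3674e+01] shares [0.0, 0.0, 0.17, -0.0] rows 0.7
time_s: 29.8
tool_pos: [0.4427, 0.0356, 0.1175]
tcp_rot: [0.61, 0.793, -0.001, -0.001]
force: [0.1, 0.4, -0.3]
opening: 0.0272
finger_force: 35.3
time_s: 30.6
tool_pos: [0.5788, -0.0019, 0.1174]
tcp_rot: [0.393, 0.919, -0.0, -0.002]
force: [-0.5, -0.3, -1.3]
opening: 0.0274
finger_force: 35.3
time_s: 31.4
tool_pos: [0.5812, -0.0024, 0.0876]
tcp_rot: [0.393, 0.919, 0.0, 0.001]
force: [0.6, 0.3, -0.8]
opening: 0.0274
finger_force: 35.3
from [ 5.81200e-01 -2.40000e-03  8.76000e-02  4.36948e+01]
-> [ 5.8030e-01 -9.0000e-04  7.0600e-02  4.3674e+01] shares [0.008, 0.002, 0.085, 0.0] rows 0.3
```

```bash
python3 -m handwheel '[[0.008,0.002,0.005,0],[0.008,0.002,0.015,0],[0.008,0.002,0.025,0],[0.008,0.002,0.035,0],[0.008,0.002,0.045,0],[0.008,0.002,0.055,0],[0.008,0.002,0.055,0],[0.008,0.002,0.055,0]]' && python3 -m handwheel '[[0,0,0.004,0],[0,0,0.008,0],[0,0,0.012,0],[0,0,0.016,0],[0,0,0.02,0],[0,0,0.024,0],[0,0,0.028,0],[0,0,0.028,0]]'
```

```text
time_s: 32.2
tool_pos: [0.5798, -0.0009, 0.076]
tcp_rot: [0.393, 0.919, -0.0, -0.0]
force: [-0.2, 0.5, -0.4]
opening: 0.027
finger_force: 35.3
time_s: 33.0
tool_pos: [0.5798, -0.0009, 0.0703]
tcp_rot: [0.393, 0.919, -0.0, -0.0]
force: [0.1, -0.0, -1.0]
opening: 0.0272
finger_force: 35.3
```

```bash
python3 -m handwheel '[[0,0,0,0],[0,0,0,0],[0,0,0,0],[0,0,0,0],[0,0,-0.02,0],[0,0,-0.1,0],[0,0,-0.25,0],[0,0,-0.3,0]]' 0.03 && python3 -m handwheel '[[0.05,-0.15,0,0],[0.1,-0.3,0,0],[0.1,-0.45,0,0],[0.1,-0.6,0,0],[0.1,-0.75,0,0],[0.1,-0.9,0,0],[0.1,-0.9,0,0],[0.1,-0.9,0,0]]'
python3 chk.py; python3 -c "
from h import *
t=grab('top');s=grab('scene')
a=cv2.resize(t['color'][110:240,120:300],None,fx=4.4,fy=4.4,interpolation=cv2.INTER_CUBIC)[:,:792]
cv2.imwrite('pics/br.png',a)"
```

```text
time_s: 33.8
tool_pos: [0.5821, -0.0012, 0.1338]
tcp_rot: [0.393, 0.919, 0.001, 0.003]
force: [1.2, 0.1, 0.6]
opening: 0.0435
finger_force: 0.0
time_s: 34.6
tool_pos: [0.4358, -0.1111, 0.1306]
tcp_rot: [0.394, 0.919, 0.0, 0.0]
force: [0.3, -0.3, 0.9]
opening: 0.044
finger_force: 0.0
scene {'white': 588, 'black': 676, 'brown': 180, 'pin': 0}
top {'white': 781, 'black': 791, 'brown': 71, 'pin': 0}
```

View pics/br.png

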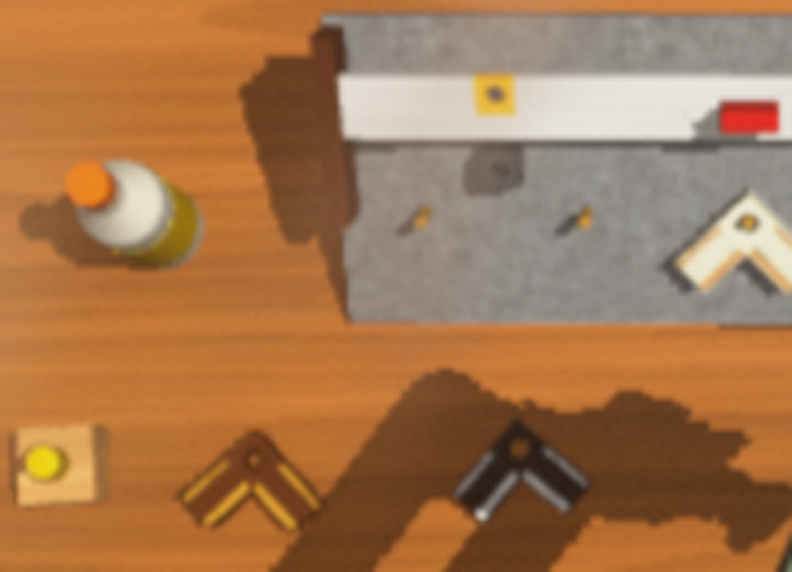

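```bash
python3 -c "
from h import *
w=pick(.4607,.1298,2.6,1)
plan([(.44,.05,.12,w[3]),up(w,.08),w])"
```

```text
from [ 0.4366 -0.1103  0.1305 43.7619]
-> [ 0.44  0.05  0.12 47.6 ] shares [0.567, 0.567, 0.053, -0.021] rows 3.2
-> [ 0.4385  0.15    0.08   47.6   ] shares [0.343, 0.364, 0.2, -0.0] rows 2.2
-> [4.385e-01 1.500e-01 4.000e-03 4.760e+01] shares [0.0, 0.0, 0.38, -0.0] rows 1.5
```

```bash
python3 -m handwheel '[[0.14,0.14,0.02,0],[0.28,0.28,0.03,-0.01],[0.42,0.42,0.05,-0.02],[0.567,0.567,0.053,-0.021],[0.567,0.567,0.053,-0.021],[0.567,0.567,0.053,-0.021],[0.567,0.567,0.053,-0.021],[0.567,0.567,0.053,-0.021]]' 0.2 && python3 -m handwheel '[[0.1,0.1,0.05,0],[0.2,0.2,0.1,0],[0.3,0.3,0.15,0],[0.343,0.364,0.2,0],[0.343,0.364,0.2,0],[0.343,0.364,0.2,0],[0.343,0.364,0.2,0],[0.343,0.364,0.2,0]]'; python3 -c "
from h import *
plan([pick(.4607,.1298,2.6,1)])"
```

```text
time_s: 35.6
tool_pos: [0.4398, 0.0486, 0.1199]
tcp_rot: [0.363, 0.932, -0.0, 0.0]
force: [0.3, -0.7, 0.6]
opening: 0.051
finger_force: 0.0
time_s: 36.4
tool_pos: [0.4388, 0.1486, 0.0805]
tcp_rot: [0.363, 0.932, 0.0, 0.001]
force: [-0.6, 0.6, -0.5]
opening: 0.0511
finger_force: 0.0
from [ 0.4388  0.1486  0.0805 47.3761]
-> [4.385e-01 1.500e-01 4.000e-03 4.760e+01] shares [0.006, 0.004, 0.382, -0.001] rows 1.5
```

```bash
python3 -m handwheel '[[0.003,0.002,0.08,0],[0.003,0.002,0.16,0],[0.003,0.002,0.24,0],[0.003,0.002,0.32,0],[0.003,0.002,0.38,0],[0.003,0.002,0.38,0],[0.003,0.002,0.38,0],[0.003,0.002,0.38,0]]' && python3 -m handwheel '[[0,0,0,0],[0,0,0,0],[0,0,0,0],[0,0,0,0],[0,0,0,0],[0,0,0,0],[0,0,0,0],[0,0,0,0]]' -1 35
python3 -c "
from h import *
p=pose(); z0=p[2]; a=np.radians(2.6+135); u=(p[0]-.4607)*np.cos(a)+(p[1]-.1298)*np.sin(a); print(u,z0)
w=place(2,1,.0135,z0=z0,xh=-.0107,u=u)
plan([(p[0],p[1],.12,None),up(w,.12),up(w,.088)])"
```

```text
time_s: 37.2
tool_pos: [0.439, 0.1503, 0.0047]
tcp_rot: [0.363, 0.932, 0.0, 0.001]
force: [0.0, -0.3, -0.1]
opening: 0.051
finger_force: 0.0
time_s: 38.0
tool_pos: [0.4391, 0.1505, 0.0048]
tcp_rot: [0.363, 0.932, 0.001, 0.001]
force: [-0.4, -0.2, 5.5]
opening: 0.0272
finger_force: 35.3
0.029912701637927905 0.004842075273706444
from [4.39100e-01 1.50500e-01 4.80000e-03 4.74836e+01]
-> [ 0.4391  0.1505  0.12   47.4836] shares [0.0, 0.0, -0.576, -0.0] rows 2.3
-> [ 0.5843  0.1015  0.12   43.674 ] shares [-0.701, 0.31, 0.0, 0.021] rows 3.1
-> [ 0.5843  0.1015  0.088  43.674 ] shares [0.0, 0.0, 0.16, -0.0] rows 0.6
```

```bash
python3 -m handwheel '[[0,0,-0.1,0],[0,0,-0.2,0],[0,0,-0.35,0],[0,0,-0.5,0],[0,0,-0.576,0],[0,0,-0.576,0],[0,0,-0.576,0],[0,0,-0.576,0]]' && python3 -m handwheel '[[-0.15,0.07,0,0],[-0.3,0.14,0,0.01],[-0.45,0.21,0,0.02],[-0.6,0.27,0,0.021],[-0.701,0.31,0,0.021],[-0.701,0.31,0,0.021],[-0.701,0.31,0,0.021],[-0.701,0.31,0,0.021]]' && python3 -m handwheel '[[0,0,0.05,0],[0,0,0.1,0],[0,0,0.14,0],[0,0,0.16,0],[0,0,0.16,0],[0,0,0.16,0],[0,0,0.16,0],[0,0,0.16,0]]'
python3 -c "
from h import *
w=place(2,1,.0135,z0=.0048,xh=-.0107)
plan([w])"
```

```text
time_s: 38.8
tool_pos: [0.4366, 0.1501, 0.1175]
tcp_rot: [0.363, 0.932, -0.001, -0.001]
force: [-1.2, 0.3, -0.8]
opening: 0.0273
finger_force: 34.6
time_s: 39.6
tool_pos: [0.5813, 0.1016, 0.1177]
tcp_rot: [0.393, 0.92, -0.001, -0.002]
force: [0.6, 0.7, -0.9]
opening: 0.0272
finger_force: 34.6
time_s: 40.4
tool_pos: [0.5837, 0.1012, 0.0877]
tcp_rot: [0.393, 0.919, 0.0, 0.001]
force: [-0.5, -0.3, -0.4]
opening: 0.0272
finger_force: 34.6
from [ 0.5837  0.1012  0.0877 43.6954]
-> [ 0.5842  0.1015  0.0708 43.674 ] shares [-0.001, 0.003, 0.084, 0.0] rows 0.3
```

```bash
python3 -m handwheel '[[0,0.002,0.005,0],[0,0.002,0.015,0],[0,0.002,0.025,0],[0,0.002,0.035,0],[0,0.002,0.045,0],[0,0.002,0.055,0],[0,0.002,0.055,0],[0,0.002,0.055,0]]' && python3 -m handwheel '[[0,0,0.004,0],[0,0,0.008,0],[0,0,0.012,0],[0,0,0.016,0],[0,0,0.02,0],[0,0,0.024,0],[0,0,0.028,0],[0,0,0.028,0]]'
```

```text
time_s: 41.2
tool_pos: [0.5828, 0.1016, 0.0754]
tcp_rot: [0.393, 0.919, -0.0, -0.001]
force: [-0.5, 1.5, -1.6]
opening: 0.0271
finger_force: 34.4
time_s: 42.0
tool_pos: [0.5831, 0.1016, 0.0701]
tcp_rot: [0.393, 0.919, -0.0, -0.0]
force: [-4.5, 1.9, 0.3]
opening: 0.0272
finger_force: 34.5
```

```bash
python3 -m handwheel '[[0,0,0,0],[0,0,0,0],[0,0,0,0],[0,0,0,0],[0,0,-0.02,0],[0,0,-0.1,0],[0,0,-0.25,0],[0,0,-0.3,0]]' 0.03 && python3 -m handwheel '[[0.15,-0.15,0,0],[0.3,-0.3,0,0],[0.4,-0.4,0,0],[0.4,-0.4,0,0],[0.4,-0.4,0,0],[0.4,-0.4,0,0],[0.4,-0.4,0,0],[0.4,-0.4,0,0]]'
python3 chk.py; python3 -c "
from h import *
w=pick(.4571,.3063,-3.9,-1)
plan([(.42,.2,.12,-2),up(w,.08),w])"
```

```text
time_s: 42.8
tool_pos: [0.5863, 0.1016, 0.135]
tcp_rot: [0.393, 0.919, 0.002, 0.003]
force: [1.6, 0.8, 0.9]
opening: 0.0442
finger_force: 0.0
time_s: 43.6
tool_pos: [0.4715, 0.1039, 0.1307]
tcp_rot: [0.393, 0.919, 0.0, 0.0]
force: [0.2, -0.3, 0.4]
opening: 0.044
finger_force: 0.0
scene {'white': 393, 'black': 568, 'brown': 774, 'pin': 208}
top {'white': 409, 'black': 885, 'brown': 864, 'pin': 211}
from [ 0.471   0.104   0.1304 43.6841]
-> [ 0.42  0.2   0.12 -2.  ] shares [0.523, 0.147, 0.052, 0.254] rows 5.3
-> [  0.4345   0.2866   0.08   -48.9   ] shares [0.435, 0.057, 0.2, 0.261] rows 5.5
-> [ 4.345e-01  2.866e-01  4.000e-03 -4.890e+01] shares [0.0, 0.0, 0.38, -0.0] rows 1.5
```

```bash
cat > tm.py <<'E'
from h import *
for n,c in (("scene",dict(brown=(403,242,18,12),pin=(461,248,12,12))),("top",dict(brown=(177,219,17,14),pin=(131,216,12,12)))):
    a=cv2.imread(f"pics/{n}0.png"); g=grab(n)["color"]
    for k,(u,v,w,h) in c.items():
        m=cv2.matchTemplate(g[v-40:v+40,u-50:u+50],a[v-h:v+h,u-w:u+w],cv2.TM_CCOEFF_NORMED); _,s,_,l=cv2.minMaxLoc(m); print(n,k,round(s,2),"shift",l[0]+w-50,l[1]+h-40)
E
python3 tm.py; python3 -m handwheel '[[0.1,0.03,0,0.04],[0.2,0.06,0.02,0.08],[0.3,0.09,0.03,0.12],[0.4,0.12,0.04,0.16],[0.5,0.14,0.05,0.2],[0.523,0.147,0.052,0.254],[0.523,0.147,0.052,0.254],[0.523,0.147,0.052,0.254]]' 0.2;  python3 tm.py
```

```text
scene brown 0.67 shift 0 0
scene pin 0.66 shift 0 0
top brown 0.47 shift 0 0
top pin 0.59 shift 0 0
time_s: 44.6
tool_pos: [0.4196, 0.1999, 0.1201]
tcp_rot: [0.719, 0.695, 0.0, 0.0]
force: [0.2, -0.9, -0.0]
opening: 0.0513
finger_force: 0.0
scene brown 0.66 shift 0 0
scene pin 0.43 shift 10 -12
top brown 0.42 shift 18 -16
top pin 0.58 shift -31 -12
```

Brown hasn't moved. Go to it.

```bash
python3 -m handwheel '[[0.07,0.01,0,0.04],[0.14,0.02,0.03,0.08],[0.21,0.03,0.06,0.12],[0.28,0.04,0.1,0.16],[0.35,0.05,0.15,0.2],[0.435,0.057,0.2,0.261],[0.435,0.057,0.2,0.261],[0.435,0.057,0.2,0.261]]' && python3 -m handwheel '[[0,0,0.02,0],[0,0,0.08,0],[0,0,0.16,0],[0,0,0.24,0],[0,0,0.32,0],[0,0,0.38,0],[0,0,0.38,0],[0,0,0.38,0]]' && python3 -m handwheel '[[0,0,0,0],[0,0,0,0],[0,0,0,0],[0,0,0,0],[0,0,0,0],[0,0,0,0],[0,0,0,0],[0,0,0,0]]' -1 35
python3 -c "
from h import *
p=pose(); z0=p[2]; a=np.radians(-3.9-135); u=(p[0]-.4571)*np.cos(a)+(p[1]-.3063)*np.sin(a); print(u,z0)
w=place(1,-1,.0135,z0=z0,xh=-.0107,u=u)
plan([(p[0],p[1],.12,None),up(w,.12),up(w,.088)])"
```

```text
time_s: 45.5
tool_pos: [0.4341, 0.2864, 0.0796]
tcp_rot: [0.936, 0.351, -0.0, 0.0]
force: [0.2, -0.3, 0.4]
opening: 0.0511
finger_force: 0.0
time_s: 46.3
tool_pos: [0.4338, 0.2863, 0.0038]
tcp_rot: [0.937, 0.35, -0.0, 0.0]
force: [0.2, 0.5, 0.0]
opening: 0.0513
finger_force: 0.0
time_s: 47.1
tool_pos: [0.4349, 0.287, 0.0051]
tcp_rot: [0.937, 0.35, 0.001, -0.0]
force: [0.2, -0.6, 5.8]
opening: 0.0269
finger_force: 35.6
0.029399158147633834 0.005146854793942942
from [ 4.34900e-01  2.87000e-01  5.10000e-03 -4.90003e+01]
-> [  0.4349   0.287    0.12   -49.0003] shares [0.0, 0.0, -0.574, -0.0] rows 2.3
-> [  0.5861   0.1635   0.12   -46.326 ] shares [0.165, 0.962, 0.0, -0.015] rows 3.9
-> [  0.5861   0.1635   0.088  -46.326 ] shares [0.0, 0.0, 0.16, -0.0] rows 0.6
```

```bash
python3 -m handwheel '[[0,0,-0.1,0],[0,0,-0.2,0],[0,0,-0.35,0],[0,0,-0.5,0],[0,0,-0.574,0],[0,0,-0.574,0],[0,0,-0.574,0],[0,0,-0.574,0]]' && python3 -m handwheel '[[0.03,0.2,0,-0.003],[0.07,0.4,0,-0.006],[0.1,0.6,0,-0.01],[0.14,0.8,0,-0.015],[0.165,0.962,0,-0.015],[0.165,0.962,0,-0.015],[0.165,0.962,0,-0.015],[0.165,0.962,0,-0.015]]' && python3 -m handwheel '[[0,0,0.05,0],[0,0,0.1,0],[0,0,0.14,0],[0,0,0.16,0],[0,0,0.16,0],[0,0,0.16,0],[0,0,0.16,0],[0,0,0.16,0]]'
python3 -c "
from h import *
w=place(1,-1,.0135,z0=.0051,xh=-.0107,u=.0294)
plan([w])"
```

```text
time_s: 47.9
tool_pos: [0.4324, 0.2859, 0.117]
tcp_rot: [0.937, 0.35, -0.002, 0.0]
force: [0.9, 0.1, -0.0]
opening: 0.0277
finger_force: 34.9
time_s: 48.7
tool_pos: [0.5833, 0.1634, 0.1173]
tcp_rot: [0.928, 0.372, -0.002, -0.001]
force: [-0.2, -0.4, -1.1]
opening: 0.027
finger_force: 35.0
time_s: 49.5
tool_pos: [0.5855, 0.163, 0.0875]
tcp_rot: [0.928, 0.372, 0.001, 0.0]
force: [-1.4, 0.2, -0.3]
opening: 0.0269
finger_force: 35.0
from [  0.5855   0.163    0.0875 -46.3069]
-> [  0.5861   0.1635   0.0711 -46.326 ] shares [0.004, 0.0, 0.082, 0.0] rows 0.3
```

```bash
python3 -m handwheel '[[0.002,0,0.005,0],[0.002,0,0.015,0],[0.002,0,0.025,0],[0.002,0,0.035,0],[0.002,0,0.045,0],[0.002,0,0.055,0],[0.002,0,0.055,0],[0.002,0,0.055,0]]' && python3 -m handwheel '[[0,0,0.004,0],[0,0,0.008,0],[0,0,0.012,0],[0,0,0.016,0],[0,0,0.02,0],[0,0,0.024,0],[0,0,0.028,0],[0,0,0.028,0]]'
```

```text
time_s: 50.3
tool_pos: [0.5849, 0.1632, 0.0755]
tcp_rot: [0.928, 0.372, -0.0, -0.0]
force: [-1.2, 0.5, -1.0]
opening: 0.027
finger_force: 34.9
time_s: 51.1
tool_pos: [0.5851, 0.1633, 0.07]
tcp_rot: [0.928, 0.372, -0.0, -0.0]
force: [-0.8, 0.2, -0.5]
opening: 0.0273
finger_force: 35.0
```

```bash
python3 -m handwheel '[[0,0,0,0],[0,0,0,0],[0,0,0,0],[0,0,0,0],[0,0,-0.02,0],[0,0,-0.1,0],[0,0,-0.25,0],[0,0,-0.5,0]]' 0.03 && python3 -m handwheel '[[0,-0.2,-0.1,0],[0,-0.4,-0.2,0],[0,-0.6,-0.2,0],[0,-0.8,-0.2,0],[0,-1,-0.2,0],[0,-1,-0.2,0],[0,-1,-0.2,0],[0,-1,-0.2,0]]' 1
python3 -c "
from h import *
t=grab('top');crop(t,'bd.png',190,105,200,140,4)
plan([(.55,.13,.22,-80),(.658,-.0247,.2,88.7),(.658,-.0247,.126,88.7)])"
```

```text
time_s: 51.9
tool_pos: [0.5827, 0.1629, 0.1688]
tcp_rot: [0.928, 0.372, -0.004, -0.001]
force: [1.0, 0.1, -1.7]
opening: 0.0438
finger_force: 0.0
time_s: 52.7
tool_pos: [0.4481, 0.3074, 0.2112]
tcp_rot: [0.928, 0.372, 0.001, 0.0]
force: [0.4, -0.6, -0.4]
opening: 0.0857
finger_force: 0.0
from [  0.4482   0.3071   0.2109 -46.3796]
-> [  0.55   0.13   0.22 -80.  ] shares [-0.243, 0.992, -0.045, 0.187] rows 4.1
-> [ 6.58e-01 -2.47e-02  2.00e-01 -9.13e+01] shares [0.397, 0.856, 0.1, 0.063] rows 3.8
-> [ 6.58e-01 -2.47e-02  1.26e-01 -9.13e+01] shares [0.0, 0.0, 0.37, -0.0] rows 1.5
```

View pics/bd.png

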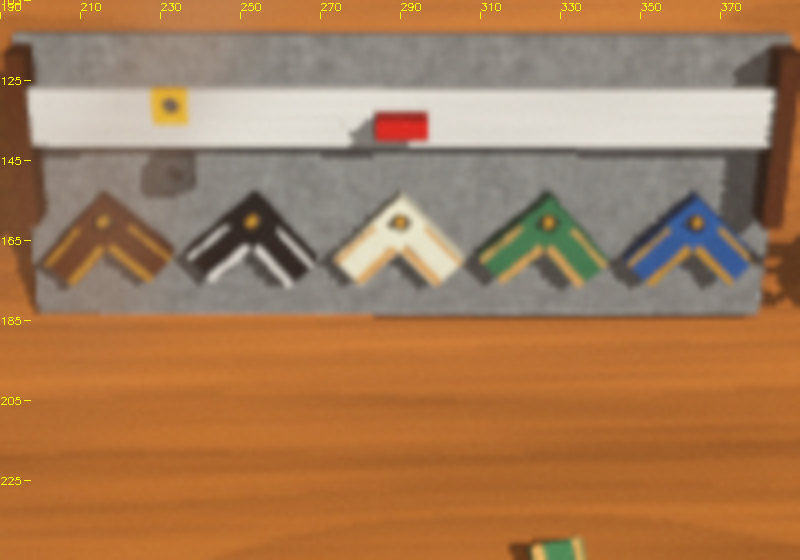

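```bash
python3 -m handwheel '[[-0.05,0.2,-0.01,0.04],[-0.1,0.4,-0.02,0.08],[-0.15,0.6,-0.03,0.12],[-0.2,0.8,-0.04,0.16],[-0.243,0.992,-0.045,0.187],[-0.243,0.992,-0.045,0.187],[-0.243,0.992,-0.045,0.187],[-0.243,0.992,-0.045,0.187]]' 1 && python3 -m handwheel '[[0.1,0.2,0,0.02],[0.2,0.4,0,0.04],[0.3,0.6,0,0.063],[0.397,0.856,0,0.063],[0.397,0.856,0.05,0.063],[0.397,0.856,0.1,0.063],[0.397,0.856,0.1,0.063],[0.397,0.856,0.1,0.063]]' && python3 -c "
from h import *
plan([(.658,-.0247,.126,88.7)])"
```

```text
time_s: 53.55
tool_pos: [0.5489, 0.1307, 0.219]
tcp_rot: [0.996, 0.087, -0.0, -0.0]
force: [-0.3, 0.4, -0.2]
opening: 0.0855
finger_force: 0.0
time_s: 54.35
tool_pos: [0.6558, -0.0218, 0.1985]
tcp_rot: [1.0, -0.01, -0.001, -0.0]
force: [-0.9, 0.3, 0.2]
opening: 0.0856
finger_force: 0.0
from [ 6.55800e-01 -2.18000e-02  1.98500e-01 -9.11649e+01]
-> [ 6.58e-01 -2.47e-02  1.26e-01 -9.13e+01] shares [0.011, 0.014, 0.362, 0.001] rows 1.5
```

```bash
python3 -m handwheel '[[0.005,0.007,0.1,0],[0.008,0.012,0.2,0],[0.008,0.012,0.28,0],[0.008,0.012,0.35,0],[0.008,0.012,0.36,0],[0.008,0.012,0.36,0],[0.008,0.012,0.36,0],[0.008,0.012,0.36,0]]' && python3 -m handwheel '[[0,0,0,0],[0,0,0,0],[0,0,0,0],[0,0,0,0],[0,0,0,0],[0,0,0,0],[0,0,0,0],[0,0,0,0]]' -1 40 && python3 -m handwheel '[[-0.03,0,0.017,0],[-0.06,0,0.035,0],[-0.09,0,0.052,0],[-0.12,0,0.069,0],[-0.15,0,0.087,0],[-0.18,0,0.104,0],[-0.195,0,0.113,0],[-0.195,0,0.113,0]]' && python3 -m handwheel '[[-0.004,0,0.002,0],[-0.008,0,0.005,0],[-0.012,0,0.007,0],[-0.016,0,0.009,0],[-0.02,0,0.012,0],[-0.025,0,0.014,0],[-0.035,0,0.02,0],[-0.035,0,0.02,0]]'
```

```text
time_s: 55.15
tool_pos: [0.6595, -0.0265, 0.1286]
tcp_rot: [1.0, -0.011, 0.001, 0.0]
force: [-0.0, 0.6, 0.2]
opening: 0.0852
finger_force: 0.0
time_s: 55.95
tool_pos: [0.6583, -0.0247, 0.1278]
tcp_rot: [1.0, -0.011, -0.0, -0.001]
force: [-1.9, 4.5, 4.0]
opening: 0.0347
finger_force: 40.5
time_s: 56.75
tool_pos: [0.6189, -0.0237, 0.105]
tcp_rot: [1.0, -0.011, -0.001, -0.001]
force: [-2.8, 4.8, 3.9]
opening: 0.0347
finger_force: 40.5
time_s: 57.55
tool_pos: [0.6155, -0.0237, 0.1031]
tcp_rot: [1.0, -0.011, 0.004, -0.001]
force: [2.6, 5.9, 5.4]
opening: 0.0344
finger_force: 40.7
```

```bash
python3 -m handwheel '[[-0.005,0,0.003,0],[-0.01,0,0.006,0],[-0.015,0,0.009,0],[-0.02,0,0.012,0],[-0.02,0,0.012,0],[-0.02,0,0.012,0],[-0.02,0,0.012,0],[-0.02,0,0.012,0]]'
```

```text
time_s: 58.35
tool_pos: [0.6155, -0.0237, 0.1031]
tcp_rot: [1.0, -0.011, 0.008, -0.001]
force: [7.4, 6.3, 7.5]
opening: 0.0344
finger_force: 40.9
```

```bash
python3 -m handwheel '[[0,0,0,0],[0,0,0,0],[0,0,0,0],[0,0,0,0],[0,0,-0.1,0],[0,0,-0.25,0],[0,0,-0.4,0],[0,0,-0.5,0]]' 0.3
python3 -m handwheel '[[0,0,0,0],[0,0,0,0],[0,0,0,0],[0,0,0,0],[0,0,0,0],[0,0,0,0],[0,0,0,0],[0,0,0,0]]' 0.03
python3 tm.py; python3 -c "
from h import *
t=grab('top');im=t['color'].astype(int)
g=im[195:235,110:155]; m=((g[:,:,2]>170)&(g[:,:,1]>150)&(g[:,:,0]<70)); ys,xs=np.nonzero(m); print('head px',xs.mean()+110,ys.mean()+195,m.sum(),xs.min()+110,xs.max()+110,ys.min()+195,ys.max()+195)
print(onz(t,(129.75,215),.054))
# lock yellow patch & dark hole
g=im[135:160,220:247]; m=((g[:,:,2]>170)&(g[:,:,0]<110)&(g[:,:,1]<210)); ys,xs=np.nonzero(m); print('patch',xs.mean()+220,ys.mean()+135,m.sum(), onz(t,(xs.mean()+220,ys.mean()+135),.0955))
n=-.5*EX+np.array([0,0,.866]);u=.866*EX+np.array([0,0,.5]); print('lock pred',ROOT+EY*.156+u*.034+n*.03)
g=g.sum(2); print(g[6:18,6:22])
plan([(.55,.16,.2,-91.3),(.456,.34,.2,-91.3),(.455,.4337,.1,-91.3)])"
```

```text
time_s: 59.15
tool_pos: [0.6092, -0.0257, 0.2003]
tcp_rot: [1.0, -0.012, 0.001, 0.0]
force: [0.4, 0.1, 0.4]
opening: 0.0561
finger_force: 0.0
time_s: 59.95
tool_pos: [0.6087, -0.0252, 0.1982]
tcp_rot: [1.0, -0.011, -0.0, 0.0]
force: [-0.8, -0.2, 0.4]
opening: 0.0437
finger_force: 0.0
scene brown 0.46 shift 17 2
scene pin 0.94 shift 0 0
top brown 0.32 shift -9 5
top pin 0.98 shift 0 0
head px 129.25 214.6153846153846 52 126 133 211 218
[0.45553335 0.43256606 0.054     ]
patch nan nan 0 [nan nan nan]
lock pred [0.63126013 0.13122398 0.09548   ]
[[272 275 274 265 252 256 260 262 254 251 256 261 263 267 320 354]
 [263 263 258 238 225 221 223 226 217 210 212 212 227 245 259 268]
 [264 265 260 233 209 208 214 206 205 199 191 192 207 241 255 261]
 [285 284 281 251 237 236 232 230 227 225 227 228 250 267 277 280]
 [329 323 308 284 278 278 277 275 272 272 270 299 322 334 326 322]
 [360 351 328 306 296 295 290 284 289 286 291 319 350 359 360 362]
 [364 355 334 310 300 287 257 253 266 283 290 322 354 362 366 372]
 [362 356 341 305 290 255 216 202 220 266 283 313 351 365 367 366]
 [363 361 342 312 289 253 217 194 204 258 290 313 358 367 365 370]
 [365 364 346 314 290 275 241 227 233 265 283 313 353 369 372 370]
 [363 360 352 314 296 293 279 269 274 286 291 318 352 367 367 367]
 [362 367 361 330 303 299 298 293 289 294 289 319 353 372 379 376]]
from [ 6.08700e-01 -2.52000e-02  1.98300e-01 -9.13016e+01]
-> [  0.55   0.16   0.2  -91.3 ] shares [-0.314, -0.919, -0.008, -0.0] rows 3.9
-> [  0.456   0.34    0.2   -91.3  ] shares [-0.49, -0.889, 0.0, -0.0] rows 4.1
-> [  0.455    0.4337   0.1    -91.3   ] shares [-0.016, -0.468, 0.5, -0.0] rows 2.7<string>:7: RuntimeWarning: Mean of empty slice.
  ret = ret.dtype.type(ret / rcount)
```

```bash
python3 -m handwheel '[[-0.08,-0.23,0,0],[-0.16,-0.46,0,0],[-0.24,-0.69,0,0],[-0.314,-0.919,-0.008,0],[-0.314,-0.919,-0.008,0],[-0.314,-0.919,-0.008,0],[-0.314,-0.919,-0.008,0],[-0.314,-0.919,-0.008,0]]' 0.03 && python3 -m handwheel '[[-0.1,-0.2,0,0],[-0.2,-0.4,0,0],[-0.3,-0.6,0,0],[-0.4,-0.75,0,0],[-0.49,-0.889,0,0],[-0.49,-0.889,0,0],[-0.49,-0.889,0,0],[-0.49,-0.889,0,0]]' && python3 -m handwheel '[[0,-0.1,0.1,0],[0,-0.2,0.2,0],[-0.016,-0.35,0.3,0],[-0.016,-0.468,0.4,0],[-0.016,-0.468,0.5,0],[-0.016,-0.468,0.5,0],[-0.016,-0.468,0.5,0],[-0.016,-0.468,0.5,0]]'
python3 -c "
from h import *
t=grab('top');im=t['color'].astype(int)
n=-.5*EX+np.array([0,0,.866]);u=.866*EX+np.array([0,0,.5]); lk=ROOT+EY*.156+u*.034+n*.03
print('pred up',proj(t,lk+u*.05),'pred down',proj(t,lk))
g=im[138:158,222:246]; m=(g[:,:,2]-g[:,:,0])>60; ys,xs=np.nonzero(m); print('patch c',xs.mean()+222.5,ys.mean()+138.5,m.sum())
plan([(.4555,.4332,.042,-91.3)])"
```

```text
time_s: 60.9
tool_pos: [0.5506, 0.1585, 0.1998]
tcp_rot: [1.0, -0.012, 0.0, 0.0]
force: [-0.8, -0.2, -0.0]
opening: 0.0438
finger_force: 0.0
time_s: 61.7
tool_pos: [0.4572, 0.3386, 0.1998]
tcp_rot: [1.0, -0.012, 0.0, 0.0]
force: [0.3, -0.7, -0.7]
opening: 0.0439
finger_force: 0.0
time_s: 62.5
tool_pos: [0.4566, 0.4331, 0.1013]
tcp_rot: [1.0, -0.012, 0.001, -0.001]
force: [-0.0, 0.5, 1.5]
opening: 0.044
finger_force: 0.0
pred up [[232.4312131  130.38521964]] pred down [[233.39026278 148.2738452 ]]
patch c 233.22222222222223 148.95555555555555 90
from [  0.4566   0.4334   0.1017 -91.3934]
-> [ 4.555e-01  4.332e-01  4.200e-02 -9.130e+01] shares [-0.005, 0.001, 0.298, -0.001] rows 1.2
```

```bash
python3 -m handwheel '[[-0.005,0,0.05,0],[-0.005,0,0.1,0],[-0.005,0,0.16,0],[-0.005,0,0.22,0],[-0.005,0,0.27,0],[-0.005,0,0.3,0],[-0.005,0,0.3,0],[-0.005,0,0.3,0]]' 0.03 && python3 -m handwheel '[[0,0,0,0],[0,0,0,0],[0,0,0,0],[0,0,0,0],[0,0,0,0],[0,0,0,0],[0,0,0,0],[0,0,0,0]]' -1 20
python3 -c "
from h import *
p=pose();print(p)
t=grab('top');print([onz(t,q,.03) for q in [(123.5,207),(141.5,206.25),(142,224),(124,224.75)]])"
```

```text
time_s: 63.35
tool_pos: [0.4542, 0.4337, 0.0398]
tcp_rot: [1.0, -0.011, 0.0, -0.0]
force: [0.5, -1.3, -0.4]
opening: 0.0437
finger_force: 0.0
time_s: 64.15
tool_pos: [0.4546, 0.434, 0.0407]
tcp_rot: [1.0, -0.011, 0.001, -0.0]
force: [-0.8, -0.3, 5.5]
opening: 0.0211
finger_force: 20.0
[ 4.54633744e-01  4.34048214e-01  4.07198162e-02 -9.13030843e+01]
[array([0.48044984, 0.4598265 , 0.03      ]), array([0.48157042, 0.40754713, 0.03      ]), array([0.43011956, 0.40613704, 0.03      ]), array([0.42898993, 0.45828733, 0.03      ])]
```

```bash
python3 -m handwheel '[[0,0,-0.03,0],[0,0,-0.06,0],[0,0,-0.097,0],[0,0,-0.097,0],[0,0,-0.097,0],[0,0,-0.097,0],[0,0,-0.097,0],[0,0,-0.097,0]]' && python3 -m handwheel '[[-0.012,0,0,0],[-0.025,0,0.001,0],[-0.04,0,0.004,0],[-0.055,0,0.009,0],[-0.07,0,0.015,0],[-0.085,0,0.023,0],[-0.096,0,0.028,0],[-0.096,0,0.028,0]]'
```

```text
time_s: 65.0
tool_pos: [0.4538, 0.4334, 0.0589]
tcp_rot: [1.0, -0.011, -0.0, 0.0]
force: [-0.7, 0.1, -0.5]
opening: 0.0208
finger_force: 19.7
time_s: 65.8
tool_pos: [0.4346, 0.4344, 0.0538]
tcp_rot: [1.0, -0.011, 0.0, -0.0]
force: [2.1, 0.6, 1.8]
opening: 0.0211
finger_force: 20.5
```

```bash
python3 -m handwheel '[[-0.01,0,-0.02,0],[-0.025,0,-0.043,0],[-0.04,0,-0.07,0],[-0.06,0,-0.104,0],[-0.06,0,-0.2,0],[-0.06,0,-0.3,0],[-0.06,0,-0.4,0],[-0.06,0,-0.4,0]]' && python3 -m handwheel '[[0,0.15,-0.02,0],[0.1,0.3,-0.05,0],[0.25,0.45,-0.1,0],[0.4,0.6,-0.1,0],[0.5,0.75,-0.1,0],[0.5,0.9,-0.1,0],[0.5,0.9,-0.1,0],[0.5,0.9,-0.1,0]]'
python3 -c "
from h import *
s=grab('scene'); p=pose(); print(p); q=proj(s,p[:3])[0]; print(q)
x,y=int(q[0])-33,int(q[1])-25; print(x,y); crop(s,'pin.png',x,y,66,60,10)
for a in (15,20,25,30,35):
    c=p[:3]+[0,0,.0065]; d=np.array([-np.sin(np.radians(a)),0,np.cos(np.radians(a))]); print(a,'foot',proj(s,c-.045*d),'headbase',proj(s,c-.017*d))
"
```

```text
time_s: 66.6
tool_pos: [0.4238, 0.4357, 0.1372]
tcp_rot: [1.0, -0.011, 0.002, -0.002]
force: [0.4, 0.4, -0.4]
opening: 0.0207
finger_force: 20.2
time_s: 67.4
tool_pos: [0.5176, 0.2516, 0.1524]
tcp_rot: [1.0, -0.012, -0.001, 0.0]
force: [0.5, 0.5, -0.5]
opening: 0.0208
finger_force: 20.2
[  0.51771727   0.25236967   0.15278016 -91.31490754]
[389.74000778 214.66343608]
356 189
15 foot [[387.42600897 230.78944566]] headbase [[389.12388032 219.4074586 ]]
20 foot [[387.53045861 231.50458658]] headbase [[389.16617933 219.66361367]]
25 foot [[387.65561864 232.08123857]] headbase [[389.21624416 219.86521447]]
30 foot [[387.80081364 232.51351868]] headbase [[389.27373351 220.01050089]]
35 foot [[387.96520556 232.79645308]] headbase [[389.33824754 220.09811718]]
```

View pics/pin.png

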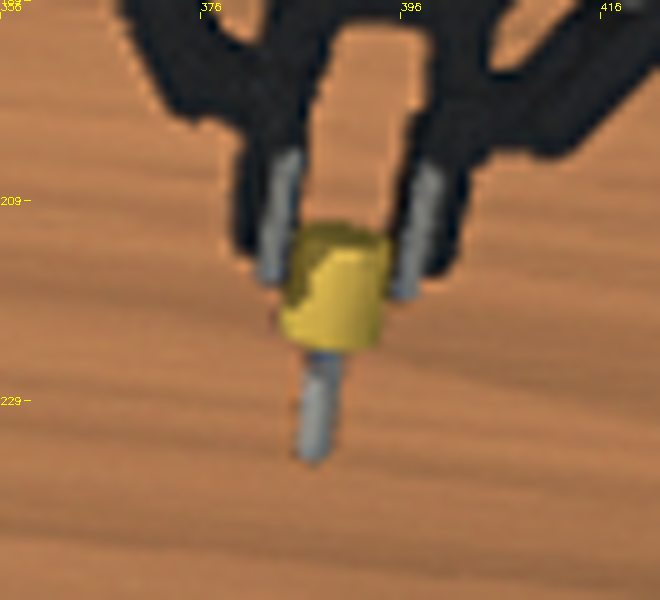

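```bash
python3 -c "
from h import *
plan([(.588,.1319,.1609,None),(.603,.1319,.135,None)])"
```

```text
from [  0.5177   0.2524   0.1528 -91.3149]
-> [  0.588    0.1319   0.1609 -91.3149] shares [0.365, 0.594, -0.041, -0.0] rows 2.8
-> [  0.603    0.1319   0.135  -91.3149] shares [0.075, -0.002, 0.129, -0.0] rows 0.6
```

```bash
python3 -m handwheel '[[0.09,0.15,-0.01,0],[0.18,0.3,-0.02,0],[0.27,0.45,-0.03,0],[0.365,0.594,-0.041,0],[0.365,0.594,-0.041,0],[0.365,0.594,-0.041,0],[0.365,0.594,-0.041,0],[0.365,0.594,-0.041,0]]' && python3 -m handwheel '[[0.02,0,0.035,0],[0.04,0,0.07,0],[0.06,0,0.1,0],[0.075,0,0.129,0],[0.075,0,0.129,0],[0.075,0,0.129,0],[0.075,0,0.129,0],[0.075,0,0.129,0]]'
python3 -c "
from h import *
plan([(.603,.1319,.135,None)])
s=grab('scene'); im=s['color'].astype(int); 
lk=np.array([.6296,.1314,.0955]); print('lock px',proj(s,lk))
g=im[255:285,312:345]; m=(g[:,:,2]-g[:,:,0])>90; ys,xs=np.nonzero(m); print('patch',xs.mean()+312,ys.mean()+255,xs.min()+312,xs.max()+312,ys.min()+255,ys.max()+255,m.sum())"
```

```text
time_s: 68.25
tool_pos: [0.588, 0.1333, 0.1615]
tcp_rot: [1.0, -0.01, -0.001, -0.0]
force: [-0.1, -0.5, -0.8]
opening: 0.0209
finger_force: 20.2
time_s: 69.05
tool_pos: [0.6042, 0.1313, 0.1365]
tcp_rot: [1.0, -0.011, 0.0, -0.0]
force: [-0.3, 0.6, -0.7]
opening: 0.0212
finger_force: 20.2
from [  0.6042   0.1313   0.1365 -91.3098]
-> [  0.603    0.1319   0.135  -91.3098] shares [-0.006, -0.003, 0.008, -0.0] rows 0.0
lock px [[328.29658661 262.92556077]]
patch 330.0 260.3 312 344 255 269 220
```

```bash
python3 -m handwheel '[[-0.006,-0.002,0.008,0],[-0.003,-0.002,0.013,0],[0,-0.002,0.018,0],[0.003,-0.002,0.023,0],[0.006,-0.002,0.028,0],[0.009,-0.002,0.034,0],[0.009,-0.002,0.034,0],[0.009,-0.002,0.034,0]]' && python3 -m handwheel '[[0.002,0,0.003,0],[0.004,0,0.007,0],[0.006,0,0.01,0],[0.008,0,0.014,0],[0.01,0,0.017,0],[0.01,0,0.017,0],[0.01,0,0.017,0],[0.01,0,0.017,0]]'
```

```text
time_s: 69.9
tool_pos: [0.6058, 0.1317, 0.1292]
tcp_rot: [1.0, -0.011, -0.0, 0.0]
force: [0.3, -0.1, 0.5]
opening: 0.0212
finger_force: 20.2
time_s: 70.7
tool_pos: [0.6078, 0.1317, 0.1259]
tcp_rot: [1.0, -0.011, 0.0, -0.0]
force: [-0.3, -0.2, -0.8]
opening: 0.0211
finger_force: 20.2
```

```bash
python3 -m handwheel '[[0.002,0,0.003,0],[0.004,0,0.007,0],[0.006,0,0.01,0],[0.008,0,0.014,0],[0.01,0,0.017,0],[0.01,0,0.017,0],[0.01,0,0.017,0],[0.01,0,0.017,0]]'
```

```text
time_s: 71.5
tool_pos: [0.6098, 0.1316, 0.1225]
tcp_rot: [1.0, -0.011, -0.0, -0.0]
force: [0.0, 0.7, -0.1]
opening: 0.0211
finger_force: 20.2
```

```bash
python3 -m handwheel '[[0.002,0,0.003,0],[0.004,0,0.007,0],[0.006,0,0.01,0],[0.008,0,0.014,0],[0.01,0,0.017,0],[0.01,0,0.017,0],[0.01,0,0.017,0],[0.01,0,0.017,0]]' && python3 -m handwheel '[[0.002,0,0.003,0],[0.004,0,0.007,0],[0.006,0,0.01,0],[0.008,0,0.014,0],[0.01,0,0.017,0],[0.01,0,0.017,0],[0.01,0,0.017,0],[0.01,0,0.017,0]]'
```

```text
time_s: 72.3
tool_pos: [0.6117, 0.1316, 0.1189]
tcp_rot: [1.0, -0.011, -0.0, -0.0]
force: [-0.5, 0.6, -1.4]
opening: 0.0211
finger_force: 20.2
time_s: 73.1
tool_pos: [0.6136, 0.1315, 0.1155]
tcp_rot: [1.0, -0.011, -0.0, -0.0]
force: [-2.4, 0.5, -1.6]
opening: 0.0208
finger_force: 20.2
```

```bash
python3 -m handwheel '[[0.002,0,0.003,0],[0.004,0,0.007,0],[0.006,0,0.01,0],[0.008,0,0.014,0],[0.01,0,0.017,0],[0.012,0,0.021,0],[0.012,0,0.021,0],[0.012,0,0.021,0]]' && python3 -m handwheel '[[0.002,0,0.003,0],[0.004,0,0.007,0],[0.006,0,0.01,0],[0.008,0,0.014,0],[0.01,0,0.017,0],[0.012,0,0.021,0],[0.012,0,0.021,0],[0.012,0,0.021,0]]'
```

```text
time_s: 73.9
tool_pos: [0.6159, 0.1315, 0.1112]
tcp_rot: [1.0, -0.011, -0.0, -0.0]
force: [-3.0, 2.4, -1.0]
opening: 0.0208
finger_force: 20.2
time_s: 74.7
tool_pos: [0.6184, 0.1315, 0.1071]
tcp_rot: [1.0, -0.011, -0.0, -0.0]
force: [-3.0, 2.4, -1.4]
opening: 0.0211
finger_force: 20.3
```

```bash
python3 -m handwheel '[[0.002,0,0.003,0],[0.004,0,0.007,0],[0.006,0,0.01,0],[0.008,0,0.014,0],[0.01,0,0.017,0],[0.01,0,0.017,0],[0.01,0,0.017,0],[0.01,0,0.017,0]]' && python3 -m handwheel '[[0.001,0,0.002,0],[0.002,0,0.004,0],[0.003,0,0.006,0],[0.005,0,0.009,0],[0.006,0,0.011,0],[0.006,0,0.011,0],[0.006,0,0.011,0],[0.006,0,0.011,0]]'
```

```text
time_s: 75.5
tool_pos: [0.6186, 0.1316, 0.106]
tcp_rot: [1.0, -0.011, -0.002, 0.0]
force: [-13.8, 1.8, 12.5]
opening: 0.0207
finger_force: 21.4
time_s: 76.3
tool_pos: [0.6186, 0.1316, 0.1057]
tcp_rot: [1.0, -0.011, -0.004, 0.0]
force: [-21.6, 0.1, 22.9]
opening: 0.0209
finger_force: 22.2
```

```bash
python3 -m handwheel '[[0,0,-0.02,0],[0,0,-0.02,0],[0,0,-0.02,0],[0,0,-0.02,0],[0,0,-0.05,0],[0,0,-0.15,0],[0,0,-0.3,0],[0,0,-0.4,0]]' 0.03 && python3 -m handwheel '[[-0.15,0,-0.1,0],[-0.3,0,-0.1,0],[-0.45,0,-0.1,0],[-0.6,0,-0.1,0],[-0.75,0,-0.1,0],[-0.75,0,-0.1,0],[-0.75,0,-0.1,0],[-0.75,0,-0.1,0]]'
python3 -c "
from h import *
s=grab('scene');t=grab('top')
cv2.imwrite('pics/sE.png',s['color']);cv2.imwrite('pics/tE.png',t['color'])
a=cv2.resize(s['color'][235:290,300:376],None,fx=5.2,fy=5.2,interpolation=cv2.INTER_CUBIC)
b=cv2.resize(t['color'][125:180,200:276],None,fx=5.2,fy=5.2,interpolation=cv2.INTER_CUBIC)
c=cv2.resize(s['color'][200:310,120:400],(790,310))
cv2.imwrite('pics/fin.png',np.vstack([np.hstack([a,b])[:286,:790],c]))
n=-.5*EX+np.array([0,0,.866]); lk=np.array([.6296,.1314,.0955])
for d in(.024,.027): print(d,proj(t,lk+n*d),proj(s,lk+n*d))
g=t['color'].astype(int)[130:170,215:255]; m=((g[:,:,2]>140)&(g[:,:,0]<70)&(g[:,:,1]>120)); ys,xs=np.nonzero(m); print(xs.mean()+215.5,ys.mean()+130.5,m.sum())"
```

```text
time_s: 77.1
tool_pos: [0.6228, 0.1313, 0.1837]
tcp_rot: [1.0, -0.011, 0.001, -0.0]
force: [0.1, -0.4, 0.6]
opening: 0.0438
finger_force: 0.0
time_s: 77.9
tool_pos: [0.4732, 0.1347, 0.2023]
tcp_rot: [1.0, -0.011, 0.001, -0.0]
force: [0.1, 1.2, 0.0]
opening: 0.044
finger_force: 0.0
0.024 [[232.36356123 151.63775568]] [[329.50407733 251.93969865]]
0.027 [[232.23961101 151.99131669]] [[329.65569273 250.56028772]]
233.2560975609756 149.9878048780488 82
```

View pics/fin.png

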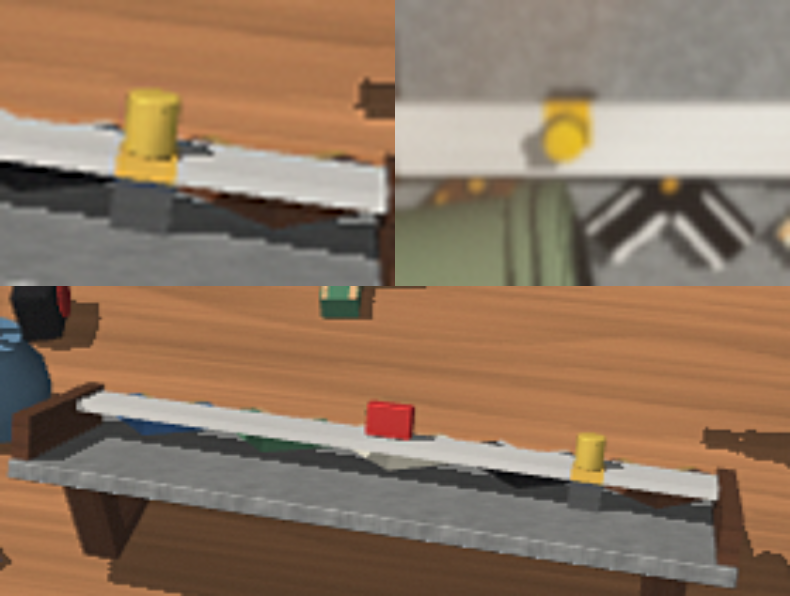

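```bash
python3 -c "
from h import *
plan([(.6086,.1317,.19,None),(.6086,.1317,.13,None)])"
```

```text
from [  0.4731   0.1346   0.202  -91.3263]
-> [  0.6086   0.1317   0.19   -91.3263] shares [0.678, -0.001, 0.06, -0.0] rows 2.7
-> [  0.6086   0.1317   0.13   -91.3263] shares [0.0, 0.0, 0.3, -0.0] rows 1.2
```

```bash
python3 -m handwheel '[[0.15,0,0,0],[0.3,0,0,0],[0.5,0,0.02,0],[0.678,0,0.06,0],[0.678,0,0.06,0],[0.678,0,0.06,0],[0.678,0,0.06,0],[0.678,0,0.06,0]]' -1 20 && python3 -m handwheel '[[0,0,0.05,0],[0,0,0.1,0],[0,0,0.15,0],[0,0,0.2,0],[0,0,0.25,0],[0,0,0.3,0],[0,0,0.3,0],[0,0,0.3,0]]' && python3 -m handwheel '[[0,0,0.01,0],[0,0,0.02,0],[0,0,0.03,0],[0,0,0.035,0],[0,0,0.04,0],[0,0,0.045,0],[0,0,0.05,0],[0,0,0.05,0]]'
```

```text
time_s: 78.8
tool_pos: [0.6068, 0.1318, 0.1903]
tcp_rot: [1.0, -0.011, 0.0, -0.0]
force: [0.2, -0.1, 0.2]
opening: 0.0
finger_force: 0.0
time_s: 79.6
tool_pos: [0.6073, 0.1316, 0.1293]
tcp_rot: [1.0, -0.011, -0.0, 0.0]
force: [0.6, 0.3, -0.1]
opening: -0.0003
finger_force: 0.0
time_s: 80.4
tool_pos: [0.6073, 0.1317, 0.1195]
tcp_rot: [1.0, -0.011, -0.0, -0.0]
force: [-0.1, -0.4, 0.3]
opening: 0.0001
finger_force: 0.0
```

```bash
python3 -m handwheel '[[0,0,0.003,0],[0,0,0.006,0],[0,0,0.009,0],[0,0,0.012,0],[0,0,0.015,0],[0,0,0.015,0],[0,0,0.015,0],[0,0,0.015,0]]' && python3 -m handwheel '[[0,0,0.003,0],[0,0,0.006,0],[0,0,0.009,0],[0,0,0.012,0],[0,0,0.015,0],[0,0,0.015,0],[0,0,0.015,0],[0,0,0.015,0]]'
```

```text
time_s: 81.2
tool_pos: [0.6074, 0.1317, 0.1167]
tcp_rot: [1.0, -0.011, 0.0, -0.0]
force: [0.5, 0.2, -0.3]
opening: -0.0003
finger_force: 0.0
time_s: 82.0
tool_pos: [0.6075, 0.1317, 0.1148]
tcp_rot: [1.0, -0.011, 0.0, 0.0]
force: [-3.4, -0.3, 6.0]
opening: -0.0002
finger_force: 3.1
```

```bash
python3 -m handwheel '[[0,0,0.003,0],[0,0,0.006,0],[0,0,0.009,0],[0,0,0.012,0],[0,0,0.015,0],[0,0,0.015,0],[0,0,0.015,0],[0,0,0.015,0]]' && python3 -m handwheel '[[0,0,-0.1,0],[0,0,-0.2,0],[0,0,-0.3,0],[0,0,-0.5,0],[-0.2,0,-0.5,0],[-0.4,0,-0.5,0],[-0.6,0,-0.5,0],[-0.6,0,-0.5,0]]'
python3 -c "
from h import *
s=grab('scene');t=grab('top')
for n,i in(('s',s),('t',t)):
    a=cv2.imread(f'pics/{n}E.png').astype(int); d=np.abs(a-i['color']).sum(2)
    r=(slice(235,290),slice(300,376)) if n=='s' else (slice(125,165),slice(215,300)); print(n,(d[r]>60).sum())
a0=cv2.imread('pics/scene0.png').astype(int); d=np.abs(a0-s['color']).sum(2); print('jar',(d[215:255,100:138]>90).sum(),'tape',(d[190:220,122:145]>90).sum(),'glue',(d[255:312,422:460]>90).sum())"
```

```text
time_s: 82.8
tool_pos: [0.6072, 0.1317, 0.1142]
tcp_rot: [1.0, -0.011, -0.0, 0.0]
force: [-8.9, -1.3, 16.6]
opening: 0.0
finger_force: 9.3
time_s: 83.6
tool_pos: [0.4811, 0.1346, 0.2084]
tcp_rot: [1.0, -0.011, -0.004, 0.0]
force: [0.2, 0.1, -0.1]
opening: -0.0003
finger_force: 0.0
s 91
t 263
jar 0 tape 0 glue 371
```

```bash
python3 -c "
from h import *
for n,(u,v,w,h) in dict(scene=(441,282,18,28),top=(150,158,16,14)).items():
    a=cv2.imread(f'pics/{n}0.png'); g=grab(n)['color']; m=cv2.matchTemplate(g[v-40:v+40,u-40:u+40],a[v-h:v+h,u-w:u+w],cv2.TM_CCOEFF_NORMED); _,s,_,l=cv2.minMaxLoc(m); print(n,s,l[0]+w-40,l[1]+h-40)
s=grab('scene')['color'].astype(int); g=s[238:275,318:342]; m=(g[:,:,2]-g[:,:,0])>80; ys,xs=np.nonzero(m); e=cv2.imread('pics/sE.png').astype(int)[238:275,318:342]; k=(e[:,:,2]-e[:,:,0])>80; y2,x2=np.nonzero(k); print('pin px',xs.mean(),ys.mean(),ys.min(),'before',x2.mean(),y2.mean(),y2.min())
"
```

```text
scene 0.8847320079803467 0 0
top 0.9689735174179077 0 0
pin px 11.507936507936508 13.133333333333333 0 before 11.507911392405063 13.177215189873417 0
```

Nothing has shifted: the bystanders are in place, the pin is home and the bar is down. Handing in.

```bash
python3 -c "
from station import ctrl
print(ctrl.close_job())"
```

```text
the job is handed in; nothing more can be done
None
```

I handed in the job at about 84 s: all five corner samples hang point-up on pegs of their own, the bar is fully down over them, and the lock pin is pushed home; the hand-in gave no verdict.

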